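# Unload the blot transfer tank and change the bench over to staining

### The job

The blot transfer is finished and the tank is drained: lift the lid off the tank and set it down on the bench, then draw every holder cassette straight up out of its slot by its top edge, without wrenching or tipping it, and set it gently upright on its bottom edge in a gap of the wire draining rack. Put the lid back squarely on the empty tank, fully down. Staining comes next, so swap the two covered glass dishes: each must end standing level on the middle of the white tile where the other one stood at the start; leave the timer, the forceps and the small dropper bottle where they lie.

Things in the scene. Friction and masses are not known exactly. Their poses are not given: they have to be found in the camera images.
- tank: Clear tank, fixed, 152 (its x) x 112 (its y) mm, rim 70 mm high; an outside ledge (168 x 128 mm, top at 56 mm) carries the lid. Origin: centre of its underside, on the bench. Black ribs (up to 66 mm) on the long walls form four slots, at x = -57, -19, 19, 57 mm, each 13 mm wide in x and 104 mm in y; inner floor at 8 mm.
- lid_seat (a point): Point on the tank's centre line at ledge height, 56 mm above the bench: centre of the lid's lower edge when the lid is fully on. Axes as the tank's.
- lid_handle (a point): Centre of the lid's grip bar, 87 mm above the lid's lower edge. Loose clear lid, 0.22 kg, 166 (x) x 126 (y) x 60 mm, open below, slips over the tank's walls (4 mm play a side) onto the ledge; half a turn fits too. Bar along y, 90 mm long, 14 x 14 mm, 20 mm clear above the lid, posts at its ends. Starts on the tank; bench clear for it near x 0.50, y 0.28.
- cassette_0_mid (a point): Centre (half-way up) of a holder cassette: grey perforated panel 10 mm thick (its x), 100 mm wide (y), 95 mm high (z up), 0.11 kg. Starts standing in a tank slot, top edge 103 mm above the bench, 33 mm above the tank's rim. All are alike; two or three are there, None for an absent one.
- cassette_1_mid (a point): Centre (half-way up) of a holder cassette: grey perforated panel 10 mm thick (its x), 100 mm wide (y), 95 mm high (z up), 0.11 kg. Starts standing in a tank slot, top edge 103 mm above the bench, 33 mm above the tank's rim. All are alike; two or three are there, None for an absent one.
- cassette_2_mid (a point): Centre (half-way up) of a holder cassette: grey perforated panel 10 mm thick (its x), 100 mm wide (y), 95 mm high (z up), 0.11 kg. Starts standing in a tank slot, top edge 103 mm above the bench, 33 mm above the tank's rim. All are alike; two or three are there, None for an absent one.
- cassette_3_mid (a point): Centre (half-way up) of a holder cassette: grey perforated panel 10 mm thick (its x), 100 mm wide (y), 95 mm high (z up), 0.11 kg. Starts standing in a tank slot, top edge 103 mm above the bench, 33 mm above the tank's rim. All are alike; two or three are there, None for an absent one.
- rack: Fixed wire draining rack: white tray 182 (its x) x 128 (its y) mm, rim 12 mm, inner floor 4 mm high; nine wire loops (4 mm wire, 62 mm high, 84 mm wide across y) stand 20 mm apart along x and leave eight gaps 16 mm wide. A cassette stands in a gap with its faces along the rack's y. Origin: centre of its underside, on the bench.
- rack_gap0 (a point): Middle of one of four alternate gaps of the rack, at x = -50 mm from its centre, on its floor (4 mm above the bench). Axes as the rack's. Empty at the start; any gap of the rack will do.
- rack_gap1 (a point): Middle of one of four alternate gaps of the rack, at x = -10 mm from its centre, on its floor (4 mm above the bench). Axes as the rack's. Empty at the start; any gap of the rack will do.
- rack_gap2 (a point): Middle of one of four alternate gaps of the rack, at x = 30 mm from its centre, on its floor (4 mm above the bench). Axes as the rack's. Empty at the start; any gap of the rack will do.
- rack_gap3 (a point): Middle of one of four alternate gaps of the rack, at x = 70 mm from its centre, on its floor (4 mm above the bench). Axes as the rack's. Empty at the start; any gap of the rack will do.
- wash_dish_knob (a point): Point on the knob of the larger covered glass dish (clear): body 84 mm diameter, 34 mm high, fixed cover 88 mm diameter up to 44 mm, round upright black knob 20 mm diameter, 29 mm tall (top 72 mm above the dish's foot), 0.24 kg. This point is on the axis, 63 mm above the foot. Starts on tile_near.
- stain_dish_knob (a point): Point on the knob of the smaller covered glass dish (amber): body 68 mm diameter, 24 mm high, fixed cover 72 mm diameter up to 34 mm, round upright black knob 20 mm diameter, 29 mm tall (top 62 mm above the dish's foot), 0.18 kg. This point is on the axis, 53 mm above the foot. Starts on tile_far.
- tile_near_top (a point): Middle of the top of the fixed white tile (110 x 110 x 5 mm) on which the larger dish starts; the smaller dish must end here.
- tile_far_top (a point): Middle of the top of the fixed white tile (110 x 110 x 5 mm) on which the smaller dish starts; the larger dish must end here. The bench to the right of the tiles, near x 0.52, y -0.46, is clear.
- timer: Flat white bench timer, 79 x 79 x 19 mm, origin under its centre; to be left alone.
- forceps: Steel forceps lying near the front edge of the bench, about 125 mm long, 11 mm high, origin under the centre; to be left alone.
- dropper: Small white dropper bottle, 36 mm diameter, 74 mm high, behind the tank and rack, origin under its centre; to be left alone.

How it is judged (in metres and radians):
On the way, in this order (a step that is already met when the one before it is completed fails the run):
1. the lid is off the tank and stands on the bench (height (world z) of lid_handle between 0.08 and 0.094 m and angle between lid_handle's own z axis and vertical below 0.1 rad and horizontal distance between lid_handle and lid_seat above 0.1 m), for 0.2 s.
2. every cassette stands upright in the draining rack (z of cassette_0_mid in the frame of rack between 0.044 and 0.062 m and y of cassette_0_mid in the frame of rack between -0.02 and 0.02 m and x of cassette_0_mid in the frame of rack between -0.085 and 0.085 m and angle between each of cassette_0_mid, cassette_1_mid, cassette_2_mid, cassette_3_mid's own z axis and vertical below 0.2 rad and angle between the x axis of each of cassette_0_mid, cassette_1_mid, cassette_2_mid, cassette_3_mid and the x axis of rack, either way round below 0.25 rad and z of cassette_1_mid in the frame of rack between 0.044 and 0.062 m and y of cassette_1_mid in the frame of rack between -0.02 and 0.02 m and x of cassette_1_mid in the frame of rack between -0.085 and 0.085 m and z of cassette_2_mid in the frame of rack between 0.044 and 0.062 m and y of cassette_2_mid in the frame of rack between -0.02 and 0.02 m and x of cassette_2_mid in the frame of rack between -0.085 and 0.085 m and z of cassette_3_mid in the frame of rack between 0.044 and 0.062 m and y of cassette_3_mid in the frame of rack between -0.02 and 0.02 m and x of cassette_3_mid in the frame of rack between -0.085 and 0.085 m), for 0.2 s.
At the end, for the whole second after the job is handed in: Every cassette upright on its bottom edge in a gap of the rack (lean < 0.2 rad, turned < 0.25 rad, within 20 mm of the rack's centre line); lid fully down on the tank (within 5 mm in height, 12 mm sideways, 0.12 rad); each dish level on the other's tile, within 20 mm of its middle (all of step 2 and horizontal distance between lid_handle and lid_seat below 0.012 m and angle between lid_handle's own z axis and vertical below 0.06 rad and angle between the x axis of lid_handle and the x axis of tank, either way round below 0.12 rad and z of lid_handle in the frame of tank between 0.138 and 0.148 m and horizontal distance between stain_dish_knob and tile_near_top below 0.02 m and angle between each of stain_dish_knob, wash_dish_knob's own z axis and vertical below 0.1 rad and height (world z) of stain_dish_knob between 0.053 and 0.063 m and horizontal distance between wash_dish_knob and tile_far_top below 0.02 m and height (world z) of wash_dish_knob between 0.063 and 0.073 m); the robot touches nothing.
It fails at once if a cassette is tipped over (more than about 35 degrees) (angle between any of cassette_0_mid, cassette_1_mid, cassette_2_mid, cassette_3_mid's own z axis and vertical above 0.6 rad).
It fails at once if the tank is wrenched or struck (more than 70 N) (contact force between tank and anything else above 70 N).
It fails at once if a cassette is dropped or jammed into the rack (more than 70 N) (contact force between rack and anything else above 70 N).
It fails at once if the timer, forceps or dropper bottle is displaced by more than 30 mm (distance of any of timer, forceps, dropper from where it was at the start of the episode above 0.03 m).
Of cassette_0, cassette_1, cassette_2, cassette_3 only 2 to 3 are there at a start; the rules pass over those that are not, and their reading is None.
At some moment in a run one of wash_dish, stain_dish may be knocked a few centimetres aside while the robot is not near it.
It also fails if it takes over 210 s, if anything falls off the work surface, if the arm or the gripper's body presses on something with over 40 N, if the wrist force passes 120 N, or if a joint passes its speed limit or range.

### The arm

A 7-joint arm with a two-finger parallel gripper is mounted at the origin on a cart in front of the work surface, level with it; the furniture and walls round the work are solid. World frame = base frame: x ahead of the robot, y to its left, z up, the work surface at z = 0. Lengths are in m, angles in degrees, forces in N, time in s.
With the tool pointing down it reaches from about 0.425 to 0.975 m from the base axis. Payload 16.7 kg.
Tool frame: the origin (TCP) lies midway between the tips of the shut fingers; the grasp point (between the pads) lies 19 mm behind it (env.grip_point_offset is the distance from the TCP to the grasp point, in m); z points along the fingers, y is the direction in which the jaws open and shut (so a half turn about z gives the same grasp; the last joint's range is limited). The gripper opens to 85 mm and grips with 20 to 120 N. Pads are 22 mm wide; open, the fingers measure 114 mm over their backs; the gripper's body (76 mm by 85 mm) begins 54 mm behind the grasp point. The pads swing forward as they close: fully open they stand 13 mm farther back than shut.
Start: joints at [-85.686, 24.414, 4.234, 92.017, -1.954, 63.644, -3.845], TCP at [0.15, 0.658, 0.231] pointing down, gripper open.
Joint ranges: [-163.25, 163.25], [-28.42, 122.38], [-70.27, 78.77], [12.13, 141.07], [-58.53, 238.53], [9.26, 117.41], [-156.51, 156.51]. Speed limits (degrees/s): [108.29, 108.29, 136.94, 136.94, 172.46, 172.46, 172.46].

### API

Orientations are given as [roll, pitch, yaw] about the fixed x, y, z axes, in that order (R = Rz(yaw) Ry(pitch) Rx(roll)).
In Python, from workcell import env gives the robot as it stands.
- The arm moves only by the tool drive_tool, never from a script. Its argument "targets" is a list of rows, each an object with "travel": the shift along the tool's x, y, z in m, a list of three; "spin": the turn about the tool's z in degrees. A call has 1 to 20 rows; each row shifts and turns the commanded pose from where the row before left it, along the tool's axes as they then stand; what a row does not reach is not made up. A row lasts 1/8 s, in which the tool goes at most 62.5 mm and 10.7 degrees, less where a joint would pass 70% of its speed; a pose out of reach is approached as far as the arm can. A call with a gripper value outside its range is refused whole. "gripper" is the opening in per cent of the stroke, from 0 (shut) to 100 (fully open), set as the call begins (left out, the last holds). The fingers move at their own pace and stop on an object; "squeeze" is the grip in N (left out, the last holds). Time passes only in rows, so rows that do not move let the fingers close. It gives the time, the measured TCP pose, the force and the opening at its end, in the units of the state.
- env.get_state(): the state, without advancing time (a new reading comes with each control period).
- env.capture(name): name is "scene" or "side" or "wrist"; returns a dict with "pixels" (384x512x3 uint8, red, green, blue), "range_z" (384x512 float32, m along the optical axis (not along the pixel's ray), 0 where there is no reading), "fx", "fy", "cx", "cy" (pixels), "rvec" (rotation vector, rad) and "tvec" (3), from world to camera coordinates, as OpenCV has them; the wrist camera has in their place "tool_from_camera" (4x4, takes a point from camera to tool coordinates, whose origin is the TCP and whose axes are the flange's). Camera axes: x right, y down, z forward; pixel columns grow to the right and rows downward; lengths in m; the calibration is good to about 2 mm. A picture is of the moment at which its call begins: read the wrist's pose just before it.
- env.job_done(): hands the job in, once; it reports no verdict.
The state is a dict: "time_s": time; "q": joint angles; "qd": joint speeds; "tau": joint torques, N m; "tool_pos": TCP position; "orientation": TCP orientation; "ft_force": force on the tool from outside, world axes, zero at the start; "wrist_torque": the same for the moment, N m; "opening": finger opening in m.
Only numpy, scipy, OpenCV 4.12 (cv2) and the standard library are available. Lean on these libraries where they do the work, as an engineer would, in place of code of your own. Each camera call takes 0.05 s, during which the arm holds its last target.

## Working session

There is one attempt and no reset: what is moved stays moved. The work goes in short steps, Python scripts to look and compute and a tool call to move; the robot and the scene stay as the last step left them, time stands still between calls to the robot, and variables do not carry over. Pictures are saved under pics/ and viewed, and the job is handed in when it is done.

Besides the shell and the picture viewer there is one more tool, called after "Emit:" by a JSON object that holds its "op" and its "data". drive_tool: Moves the arm, as the interface text tells. Its arguments: {"type":"object","properties":{"targets":{"type":"array","items":{"type":"object","properties":{"travel":{"type":"array","items":{"type":"number"}},"spin":{"type":"number"}}}},"gripper":{"type":"number"},"squeeze":{"type":"number"}},"required":["targets"]}

```bash
ls -la; mkdir -p pics
cat > h.py <<'E'
import numpy as np, cv2
from workcell import env
from scipy.spatial.transform import Rotation as R
def cap(n):
    s=env.get_state(); c=env.capture(n)
    K=np.array([[c['fx'],0,c['cx']],[0,c['fy'],c['cy']],[0,0,1]])
    if n=='wrist':
        T=np.array(c['tool_from_camera']); W=np.eye(4)
        W[:3,:3]=R.from_euler('xyz',s['orientation'],degrees=True).as_matrix(); W[:3,3]=s['tool_pos']
        M=W@T
    else:
        r,_=cv2.Rodrigues(np.array(c['rvec'],float)); M=np.eye(4); M[:3,:3]=r.T; M[:3,3]=-r.T@np.array(c['tvec'],float).ravel()
    c['K']=K; c['M']=M; return c
def save(c,name,scale=1):
    im=cv2.cvtColor(c['pixels'],cv2.COLOR_RGB2BGR)
    if scale!=1: im=cv2.resize(im,None,fx=scale,fy=scale)
    cv2.imwrite('pics/'+name,im)
def ray(c,u,v,z):
    d=c['M'][:3,:3]@np.linalg.inv(c['K'])@np.array([u,v,1.]); o=c['M'][:3,3]
    return o+d*(z-o[2])/d[2]
def proj(c,p):
    q=np.linalg.inv(c['M'])@np.append(p,1); q=c['K']@q[:3]; return q[:2]/q[2]
def cloud(c):
    h,w=c['range_z'].shape; u,v=np.meshgrid(np.arange(w),np.arange(h)); z=c['range_z']
    X=np.stack([(u-c['cx'])/c['fx']*z,(v-c['cy'])/c['fy']*z,z],-1)
    P=X@c['M'][:3,:3].T+c['M'][:3,3]; P[z==0]=np.nan; return P
E
python3 - <<'E'
from h import *
print(env.get_state(), env.grip_point_offset)
for n in ['scene','side','wrist']:
    c=cap(n); save(c,n+'0.png',1.5); print(n,c['K'].round(1).tolist(),c['M'].round(3).tolist())
E
```

```text
total 12
drwxr-xr-x  3 agent agent 4096 Dec  7 14:18 .
drwxr-xr-x 23 root  root  4096 Dec  7 14:18 ..
drwxr-xr-x  2 agent agent 4096 Dec  7 14:18 pics
{'time_s': 0.0, 'q': array([-85.68571085,  24.44934816,   4.23112538,  92.05208304,
        -1.95407089,  63.64463373,  -3.84447211]), 'qd': array([-0.06137505,  0.02622504,  0.03012301,  0.07706545,  0.02084448,
       -0.01565984,  0.00995097]), 'tau': array([ 3.52026864e-04, -9.49827147e+01,  3.76132518e+00, -4.63506961e+01,
        1.93035125e-02,  1.04333399e-02, -2.13882322e-05]), 'tool_pos': array([0.15039706, 0.65760789, 0.23061523]), 'orientation': array([-1.79926261e+02,  5.07821294e-03,  1.67118320e+02]), 'ft_force': array([1.27022862, 0.29650695, 0.15606661]), 'wrist_torque': array([ 0.0615317 ,  0.02026759, -0.00437331]), 'opening': 0.08548406569732697} 0.0187
scene [[368.6, 0.0, 257.9], [0.0, 368.6, 201.3], [0.0, 0.0, 1.0]] [[0.838, -0.373, 0.4, 0.054], [-0.546, -0.545, 0.637, -0.69], [-0.02, -0.751, -0.66, 0.893], [0.0, 0.0, 0.0, 1.0]]
side [[403.3, 0.0, 254.6], [0.0, 403.3, 187.2], [0.0, 0.0, 1.0]] [[-0.964, -0.097, 0.248, 0.229], [-0.266, 0.366, -0.892, 1.062], [-0.005, -0.926, -0.378, 0.562], [0.0, 0.0, 0.0, 1.0]]
wrist [[288.5, 0.0, 255.7], [0.0, 288.5, 193.0], [0.0, 0.0, 1.0]] [[0.223, 0.942, 0.253, 0.087], [0.975, -0.215, -0.058, 0.673], [-0.001, 0.259, -0.966, 0.374], [0.0, 0.0, 0.0, 1.0]]
```

View pics/scene0.png

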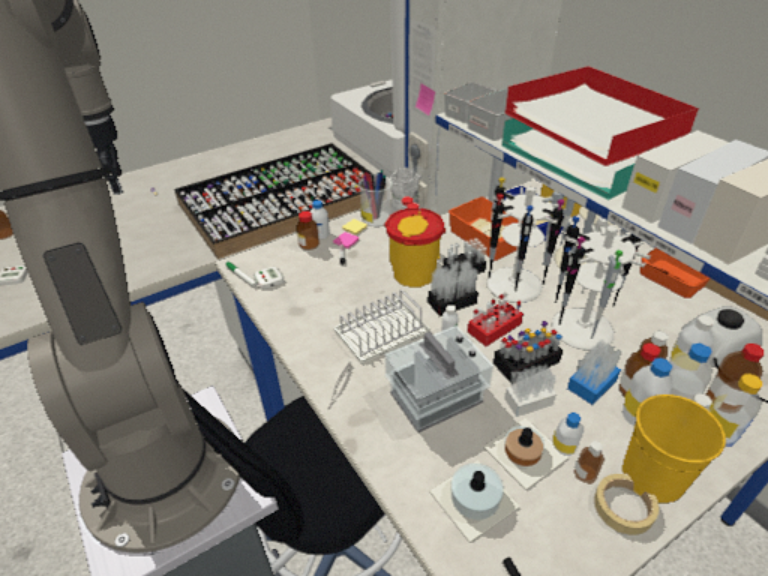

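View pics/side0.png

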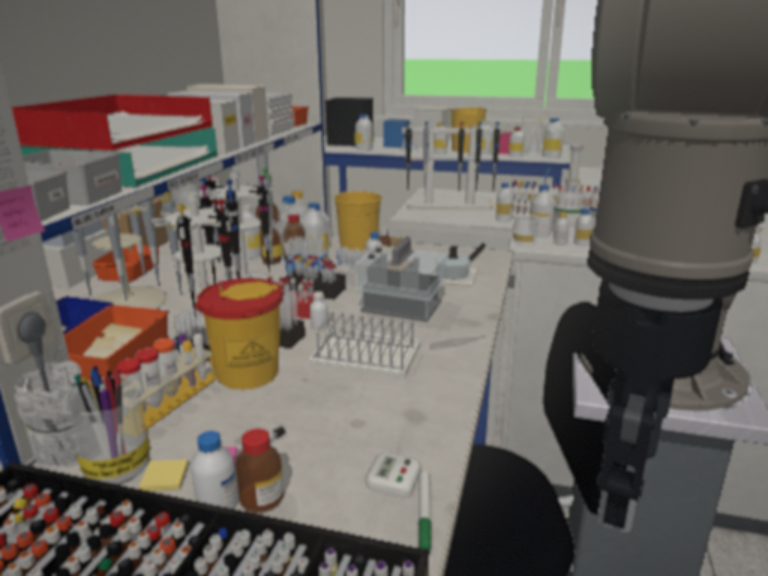

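View pics/wrist0.png

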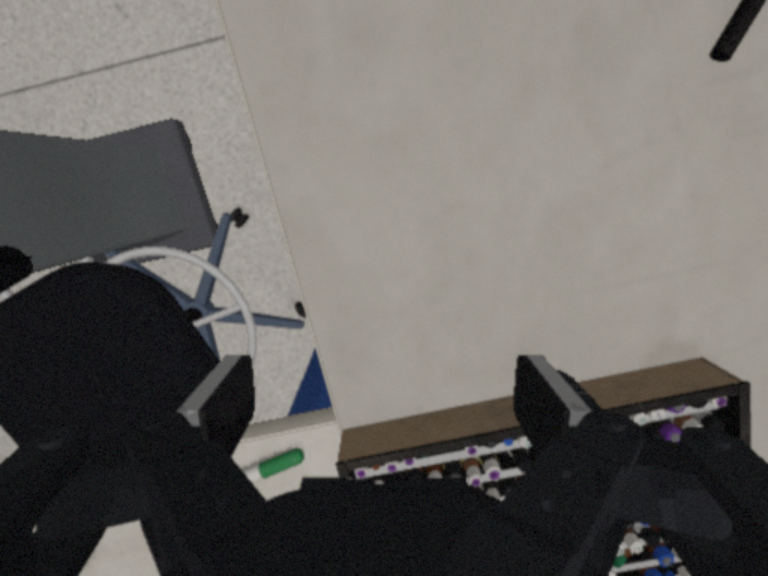

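Scene: tank with lid at about (437,375) in the 1.5x image, rack at (380,327), wash dish knob at (478,478), stain knob at (526,437), timer at (268,276), forceps at (342,382), dropper at (450,318). The side view agrees. Next: rough positions.

Run:
```python
from h import *
c=cap('scene'); P=cloud(c)
def r(n,u,v,z): print(n,ray(c,u/1.5,v/1.5,z).round(3), P[int(v/1.5),int(u/1.5)].round(3))
r('bar near end',425,340,.15); r('bar far end',455,375,.15)
r('rack corners L',335,330,.012); r('T',400,293,.012);r('R',437,330,.012);r('B',372,358,.012)
r('wash',478,472,.077); r('stain',526,432,.067)
for q in [(473,460),(432,494),(475,536),(520,498)]: r('nearTile',*q,.005)
for q in [(525,420),(487,450),(525,487),(567,455)]: r('farTile',*q,.005)
r('dropper',450,310,.074)
r('forc',342,382,.005)
r('tank low corners',432,428,.0); r('tank left',393,385,0)
r('lidtop',430,330,.116)
```

```text
bar near end [ 0.504 -0.105  0.15 ] [ 0.511 -0.095  0.141]
bar far end [ 0.497 -0.205  0.15 ] [nan nan nan]
rack corners L [0.437 0.146 0.012] [0.437 0.149 0.009]
T [0.633 0.17  0.012] [0.606 0.135 0.051]
R [0.629 0.015 0.012] [0.634 0.022 0.003]
B [0.461 0.024 0.012] [0.465 0.032 0.006]
wash [ 0.44  -0.344  0.077] [ 0.44  -0.342  0.079]
stain [ 0.567 -0.326  0.067] [ 0.565 -0.325  0.068]
nearTile [ 0.483 -0.289  0.005] [ 0.486 -0.285 -0.001]
nearTile [ 0.38  -0.302  0.005] [ 0.382 -0.3    0.002]
nearTile [ 0.394 -0.401  0.005] [ 0.393 -0.4    0.006]
nearTile [ 0.502 -0.392  0.005] [ 0.503 -0.39   0.001]
farTile [ 0.624 -0.277  0.005] [ 0.626 -0.275  0.002]
farTile [ 0.518 -0.287  0.005] [ 0.519 -0.284  0.   ]
farTile [ 0.524 -0.382  0.005] [ 0.526 -0.38   0.003]
farTile [ 0.633 -0.377  0.005] [ 0.631 -0.377  0.008]
dropper [ 0.65  -0.001  0.074] [0.654 0.003 0.072]
forc [0.376 0.007 0.005] [0.379 0.013 0.001]
tank low corners [ 0.465 -0.188  0.   ] [ 0.465 -0.189  0.003]
tank left [ 0.462 -0.056  0.   ] [ 0.435 -0.099  0.063]
lidtop [ 0.55  -0.061  0.116] [ 0.624  0.037 -0.003]
```

Emit:
{"op": "drive_tool", "data": {"targets": [{"travel": [0, 0, -0.015], "spin": 9.6}, {"travel": [0, 0, -0.015], "spin": 9.6}, {"travel": [0, 0, -0.015], "spin": 9.6}, {"travel": [0, 0, -0.015], "spin": 9.6}, {"travel": [0, 0, -0.015], "spin": 9.6}, {"travel": [0, 0, -0.015], "spin": 9.6}, {"travel": [0, 0, -0.015], "spin": 9.6}, {"travel": [0, 0, -0.015], "spin": 9.9}], "gripper": 100}}

```text
time_s: 1.2
tool_pos: [0.1504, 0.6579, 0.3516]
orientation: [-180.0, 0.0, 89.7]
ft_force: [0.4, 0.1, 0.4]
opening: 0.0852
```

Emit:
{"op": "drive_tool", "data": {"targets": [{"travel": [-0.03, 0.034, 0]}, {"travel": [-0.03, 0.036, 0]}, {"travel": [-0.04, 0.036, 0]}, {"travel": [-0.04, 0.036, 0]}, {"travel": [-0.04, 0.036, 0]}, {"travel": [-0.04, 0.036, 0]}, {"travel": [-0.04, 0.036, 0]}, {"travel": [-0.04, 0.036, 0]}, {"travel": [-0.04, 0.036, 0]}, {"travel": [-0.04, 0.036, 0]}, {"travel": [-0.05, 0.02, 0]}, {"travel": [-0.03, 0, 0]}, {"travel": [0, 0, 0]}]}}

```text
$.targets[0]: bad value
```

Run:
```python
from h import *
print(env.get_state()['tool_pos'],env.get_state()['q'].round(1))
c=cap('wrist'); save(c,'wrist1.png',1.5); np.savez('w1.npz',**{k:c[k] for k in ['pixels','range_z','fx','fy','cx','cy','K','M']})
```

```text
[0.15041323 0.65787443 0.35163915] [-97.   20.8  20.   84.   -7.2  76.5 -76.9]
```

View pics/wrist1.png

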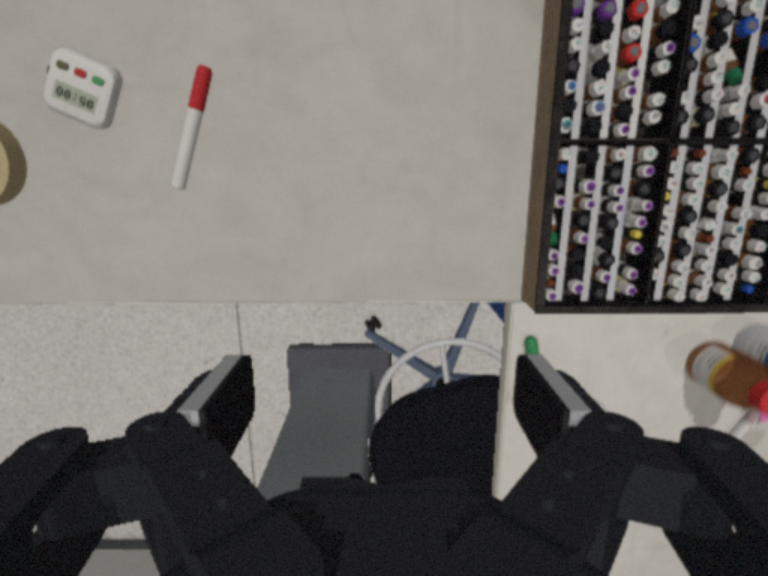

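The wrist view here shows the side bench to the left of the robot (+y), with its front edge at row 300. Right in the image is +x and up is +y, which agrees with the tool axes. I'll resend the move with spin values.

Emit:
{"op": "drive_tool", "data": {"targets": [{"travel": [-0.03, 0.034, 0], "spin": 0}, {"travel": [-0.03, 0.036, 0], "spin": 0}, {"travel": [-0.04, 0.036, 0], "spin": 0}, {"travel": [-0.04, 0.036, 0], "spin": 0}, {"travel": [-0.04, 0.036, 0], "spin": 0}, {"travel": [-0.04, 0.036, 0], "spin": 0}, {"travel": [-0.04, 0.036, 0], "spin": 0}, {"travel": [-0.04, 0.036, 0], "spin": 0}, {"travel": [-0.04, 0.036, 0], "spin": 0}, {"travel": [-0.04, 0.036, 0], "spin": 0}, {"travel": [-0.05, 0.02, 0], "spin": 0}, {"travel": [-0.03, 0, 0], "spin": 0}, {"travel": [0, 0, 0], "spin": 0}]}}

```text
time_s: 2.88
tool_pos: [0.5286, 0.1957, 0.3514]
orientation: [-180.0, -0.0, 89.9]
ft_force: [-0.4, 0.4, 0.5]
opening: 0.0851
```

Run:
```python
from h import *
print(env.get_state()['tool_pos'],env.get_state()['q'].round(1))
c=cap('wrist'); save(c,'wrist2.png',1.5); np.savez('w2.npz',**{k:c[k] for k in ['pixels','range_z','fx','fy','cx','cy','K','M']})
```

```text
[0.52855853 0.1956692  0.35136614] [-59.3   9.7  37.7  99.3  -6.2  73.1 -20.2]
```

View pics/wrist2.png

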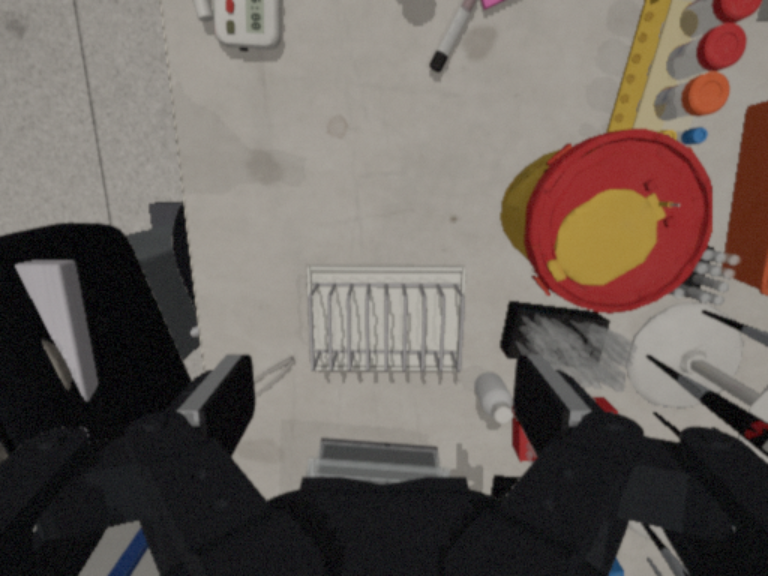

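Wrist view: the rack tray corners are at about (307,266), (465,266), (462,374) and (313,374) at 1.5x, loops run vertically. The dropper is at (493,392), and the lid's near edge at (320-437, 440).

Run:
```python
from h import *
d=np.load('w2.npz'); c={k:d[k] for k in d}
im=cv2.cvtColor(c['pixels'],cv2.COLOR_RGB2BGR)[160:270,190:340]
cv2.imwrite('pics/rack2.png',cv2.resize(im,None,fx=5,fy=5,interpolation=cv2.INTER_CUBIC))
for q in [(307,266),(465,266),(462,374),(313,374)]: print(ray(c,q[0]/1.5,q[1]/1.5,.012).round(4))
print(ray(c,493/1.5,380/1.5,.06), proj(c,[0.535,.09,.004]))
P=cloud(c); m=(P[...,2]>.045)&(P[...,2]<.075)&(P[...,0]>.4)&(P[...,0]<.65)&(P[...,1]>.02)&(P[...,1]<.16)
print(m.sum(), np.nanmin(P[m],0),np.nanmax(P[m],0))
```

```text
[0.4417 0.1602 0.012 ]
[0.6216 0.16   0.012 ]
[0.6243 0.0257 0.012 ]
[0.4427 0.026  0.012 ]
[0.64926209 0.04190011 0.06      ] [259.16924767 214.65262013]
1210 [0.44842995 0.0200396  0.0452873 ] [0.64983142 0.13915304 0.06516599]
```

View pics/rack2.png

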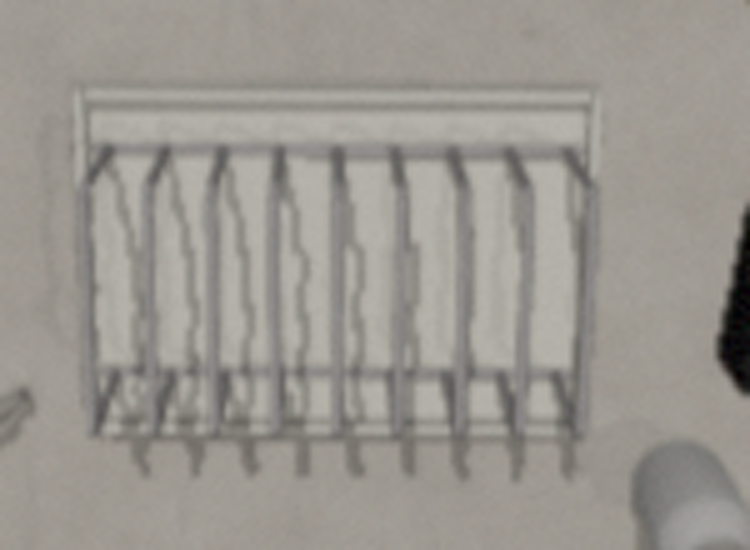

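Run:
```python
from h import *
d=np.load('w2.npz'); c={k:d[k] for k in d}
p=lambda u,v,z: ray(c,190+u/5-.4,160+v/5-.4,z)
for q in [(75,87),(601,87),(583,435),(95,435)]: print('tray',p(*q,.012).round(4))
t=np.array([p(u,290,.061)[:2] for u in [90,151,213,276,340,401,462,524,586]]); print(t.round(4).tolist())
for u0,u1 in [(89,94),(150,152),(211,215),(274,278),(338,340),(400,402),(458,463),(527,522),(592,583)]:
    a=p(u0,185,.061);b=p(u1,420,.061); print(a.round(4),b.round(4),np.degrees(np.arctan2(a[0]-b[0],a[1]-b[1])).round(1))
```

```text
tray [0.4416 0.1608 0.012 ]
tray [0.6212 0.1606 0.012 ]
tray [0.6207 0.0312 0.012 ]
tray [0.4429 0.0314 0.012 ]
[[0.4522, 0.105], [0.4716, 0.105], [0.4913, 0.105], [0.5114, 0.105], [0.5318, 0.1049], [0.5512, 0.1049], [0.5707, 0.1049], [0.5904, 0.1049], [0.6102, 0.1048]]
[0.4534 0.1398 0.061 ] [0.4515 0.0601 0.061 ] 1.4
[0.4724 0.1398 0.061 ] [0.4704 0.0601 0.061 ] 1.4
[0.4915 0.1397 0.061 ] [0.491 0.06  0.061] 0.4
[0.5112 0.1397 0.061 ] [0.5116 0.06   0.061 ] -0.3
[0.5312 0.1397 0.061 ] [0.5318 0.06   0.061 ] -0.5
[0.5505 0.1397 0.061 ] [0.5521 0.06   0.061 ] -1.1
[0.5686 0.1396 0.061 ] [0.572  0.0599 0.061 ] -2.4
[0.5902 0.1396 0.061 ] [0.5913 0.0599 0.061 ] -0.8
[0.6105 0.1396 0.061 ] [0.6112 0.0599 0.061 ] -0.5
```

Emit:
{"op": "drive_tool", "data": {"targets": [{"travel": [-0.035, -0.005, 0], "spin": 0}, {"travel": [-0.055, -0.005, 0], "spin": 0}, {"travel": [-0.055, -0.01, 0], "spin": 0}, {"travel": [-0.04, 0, 0], "spin": 0}, {"travel": [-0.02, 0, 0], "spin": 0}, {"travel": [0, 0, 0], "spin": 0}, {"travel": [0, 0, 0], "spin": 0}]}}

```text
time_s: 3.8
tool_pos: [0.5085, -0.0058, 0.3512]
orientation: [-180.0, -0.0, 90.1]
ft_force: [0.4, 0.9, 0.1]
opening: 0.0854
```

```bash
cat >> h.py <<'E'
def snap(n,tag,crop=None,f=1.5):
    c=cap(n); np.savez(tag+'.npz',**{k:c[k] for k in ['pixels','range_z','fx','fy','cx','cy','K','M']})
    im=cv2.cvtColor(c['pixels'],cv2.COLOR_RGB2BGR)
    if crop: im=im[crop[1]:crop[3],crop[0]:crop[2]]
    cv2.imwrite('pics/'+tag+'.png',cv2.resize(im,None,fx=f,fy=f,interpolation=cv2.INTER_CUBIC))
    return c
def load(tag):
    d=np.load(tag+'.npz'); return {k:d[k] for k in d}
E
python3 - <<'E'
from h import *
s=env.get_state();print(s['tool_pos'],s['q'].round(1))
snap('wrist','w3')
E
```

```text
[ 0.50853486 -0.00575625  0.35120599] [-49.4   2.4  45.1 105.8  -1.8  72.5  -3.7]
```

View pics/w3.png

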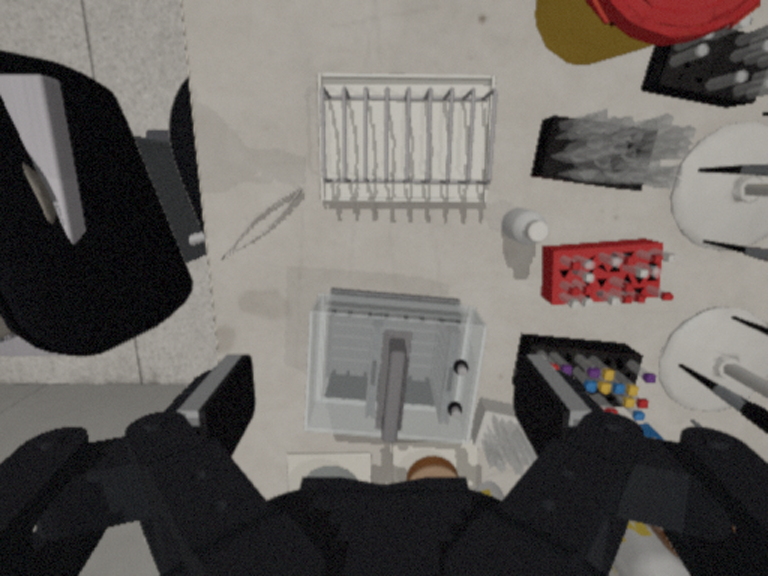

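The lid corners are at about (315,300), (484,310), (472,441) and (306,432); the bar runs from (397,333) to (390,440). The tank is turned a few degrees. Zooming in to measure.

Run:
```python
from h import *
c=load('w3'); im=cv2.cvtColor(c['pixels'],cv2.COLOR_RGB2BGR)
cv2.imwrite('pics/w3z.png',cv2.resize(im[185:305,190:340],None,fx=5,fy=5,interpolation=cv2.INTER_CUBIC))
cv2.imwrite('pics/w3r.png',cv2.resize(im[40:150,200:340],None,fx=5,fy=5,interpolation=cv2.INTER_CUBIC))
```

```text
(no output)
```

View pics/w3z.png

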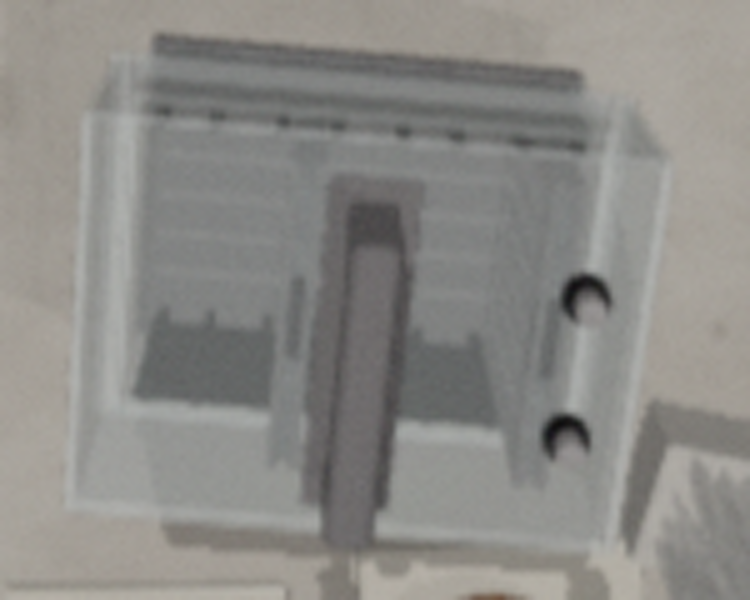

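View pics/w3r.png

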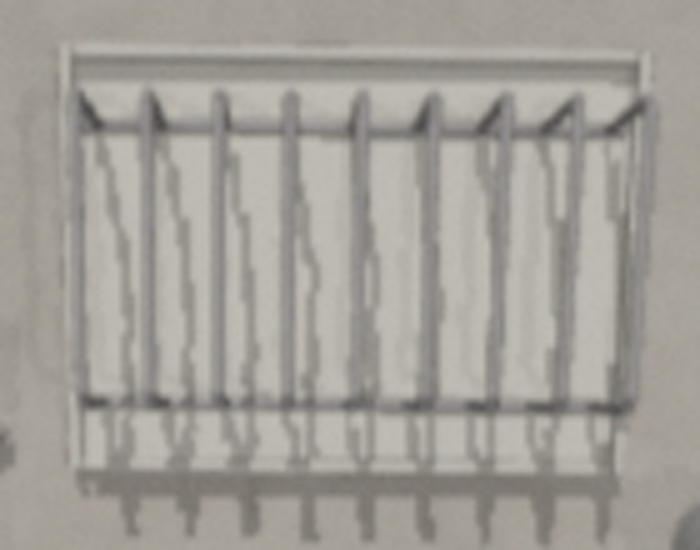

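Run:
```python
from h import *
c=load('w3')
p=lambda u,v,z: ray(c,190+u/5-.4,185+v/5-.4,z)
a=p(375,245,.15);b=p(350,545,.15); print('bar',a.round(4),b.round(4),((a+b)/2).round(4),np.linalg.norm(a-b),np.degrees(np.arctan2(-(a-b)[0],(a-b)[1])))
L=[p(85,112,.116),p(670,160,.116),p(610,550,.116),p(70,510,.116)]
for l in L: print(l.round(4))
print('lid c',np.mean(L,0), np.linalg.norm(L[0]-L[1]),np.linalg.norm(L[1]-L[2]))
for i,j in ((0,1),(3,2)): e=L[j]-L[i]; print(np.degrees(np.arctan2(e[1],e[0])))
r=lambda u,v,z: ray(c,200+u/5-.4,40+v/5-.4,z)
print('rack tray',[r(*q,.012).round(4).tolist() for q in [(60,47),(650,52),(615,472),(75,472)]])
print([r(u,110,.061).round(4)[:2].tolist() for u in [80,150,219,290,361,433,506,576,649]])
print([r(u,395,.061).round(4)[:2].tolist() for u in [82,150,219,288,357,427,494,563,630]])
```

```text
bar [ 0.5204 -0.0861  0.15  ] [ 0.5145 -0.1741  0.15  ] [ 0.5175 -0.1301  0.15  ] 0.08820570609143448 -3.853295350319048
[ 0.4414 -0.0613  0.116 ]
[ 0.6033 -0.0749  0.116 ]
[ 0.5931 -0.1988  0.116 ]
[ 0.4317 -0.1855  0.116 ]
lid c [ 0.5173588  -0.13012006  0.116     ] 0.16248452304697888 0.12422690866792245
-4.8167032942292085
-4.701856664167951
rack tray [[0.4411, 0.1586, 0.012], [0.6215, 0.1576, 0.012], [0.6186, 0.0315, 0.012], [0.4413, 0.0311, 0.012]]
[[0.4529, 0.1326], [0.4723, 0.1326], [0.4915, 0.1327], [0.5112, 0.1327], [0.5309, 0.1328], [0.5508, 0.1328], [0.5711, 0.1329], [0.5905, 0.1329], [0.6108, 0.133]]
[[0.4509, 0.056], [0.4707, 0.0561], [0.4908, 0.0561], [0.5109, 0.0562], [0.531, 0.0562], [0.5513, 0.0563], [0.5708, 0.0563], [0.5909, 0.0564], [0.6104, 0.0564]]
```

```bash
cat >> h.py <<'E'
def go(x,y,z,yaw=None):
    s=env.get_state(); yw=s['orientation'][2]; 
    a=np.radians(yw); d=np.array([x,y,z])-s['tool_pos']
    sp=0
    print('t',round(s['time_s'],1),'pos',s['tool_pos'].round(4),'yaw',round(yw,2),'f',s['ft_force'].round(1),'open',round(s['opening'],4))
    if yaw is not None:
        sp=-(yaw-yw); b=np.radians(yaw); print(' spin first',round(sp,2)); a=b
    t=[d@[np.cos(a),np.sin(a),0],d@[np.sin(a),-np.cos(a),0],-d[2]]
    print(' travel',np.round(t,4))
E
python3 -c "
from h import *
go(.5175,-.130,.20,85.4)"
```

```text
t 3.9 pos [ 0.5086 -0.0056  0.3512] yaw 90.15 f [-0.6 -0.5 -0.8] open 0.0855
 spin first 4.75
 travel [-0.1233  0.0189  0.1512]
```

Emit:
{"op": "drive_tool", "data": {"targets": [{"travel": [0, 0, 0.01], "spin": 4.7}, {"travel": [-0.03, 0.005, 0.02], "spin": 0}, {"travel": [-0.04, 0.006, 0.04], "spin": 0}, {"travel": [-0.03, 0.005, 0.04], "spin": 0}, {"travel": [-0.0233, 0.003, 0.03], "spin": 0}, {"travel": [0, 0, 0.01], "spin": 0}, {"travel": [0, 0, 0], "spin": 0}]}}

```text
time_s: 4.72
tool_pos: [0.5176, -0.1302, 0.201]
orientation: [-179.9, 0.0, 85.4]
ft_force: [0.8, 0.3, 0.9]
opening: 0.0854
```

```bash
python3 -c "
from h import *
go(.5175,-.130,.127,85.4)
snap('wrist','w4')"
```

```text
t 4.7 pos [ 0.5176 -0.1302  0.201 ] yaw 85.39 f [0.8 0.3 0.9] open 0.0854
 spin first -0.01
 travel [ 0.0002 -0.0001  0.074 ]
```

View pics/w4.png

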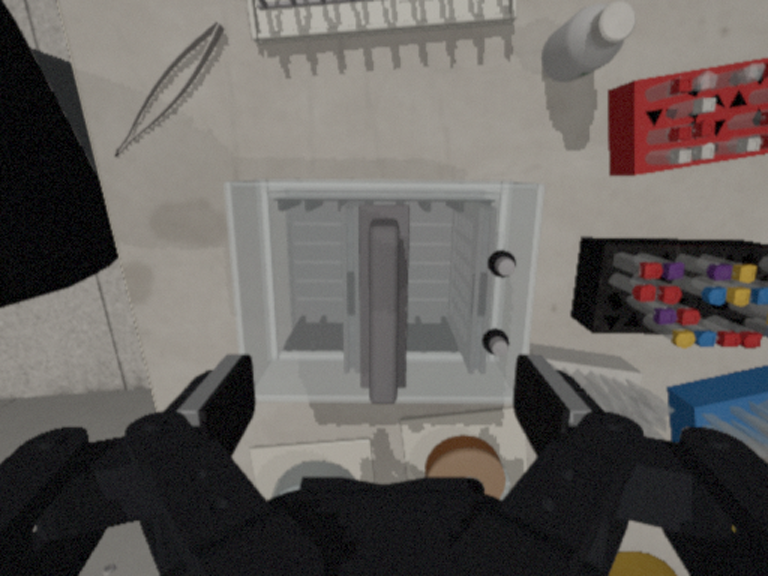

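The bar is vertical and centred between the fingers at column 384. Descending to grip.

Emit:
{"op": "drive_tool", "data": {"targets": [{"travel": [0, 0, 0.03], "spin": 0}, {"travel": [0, 0, 0.03], "spin": 0}, {"travel": [0, 0, 0.014], "spin": 0}, {"travel": [0, 0, 0], "spin": 0}]}}

```text
time_s: 5.28
tool_pos: [0.5177, -0.1308, 0.1276]
orientation: [-180.0, -0.0, 85.4]
ft_force: [0.4, 1.2, 0.9]
opening: 0.0854
```

Emit:
{"op": "drive_tool", "data": {"targets": [{"travel": [0, 0, 0], "spin": 0}, {"travel": [0, 0, 0], "spin": 0}, {"travel": [0, 0, 0], "spin": 0}, {"travel": [0, 0, 0], "spin": 0}, {"travel": [0, 0, 0], "spin": 0}, {"travel": [0, 0, 0], "spin": 0}, {"travel": [0, 0, 0], "spin": 0}, {"travel": [0, 0, 0], "spin": 0}], "gripper": 5, "squeeze": 40}}

```text
time_s: 6.28
tool_pos: [0.5177, -0.1314, 0.1277]
orientation: [180.0, -0.0, 85.3]
ft_force: [-1.7, 1.4, 6.4]
opening: 0.0131
```

Emit:
{"op": "drive_tool", "data": {"targets": [{"travel": [0, 0, -0.003], "spin": 0}, {"travel": [0, 0, -0.006], "spin": 0}, {"travel": [0, 0, -0.012], "spin": 0}, {"travel": [0, 0, -0.015], "spin": 0}, {"travel": [0, 0, -0.02], "spin": 0}, {"travel": [0, 0, -0.02], "spin": 0}, {"travel": [0, 0, -0.02], "spin": 0}, {"travel": [0, 0, -0.012], "spin": 0}, {"travel": [0, 0, 0], "spin": 0}]}}

```text
time_s: 7.4
tool_pos: [0.5179, -0.1313, 0.2362]
orientation: [179.9, -0.0, 85.3]
ft_force: [-0.3, 0.6, -2.4]
opening: 0.0135
```

```bash
python3 -c "
from h import *
go(.50,.28,.24,90)
snap('scene','s1')"
```

```text
t 7.4 pos [ 0.5179 -0.1313  0.2362] yaw 85.33 f [-0.3  0.6 -2.4] open 0.0135
 spin first -4.67
 travel [ 0.4113 -0.0179 -0.0038]
```

View pics/s1.png

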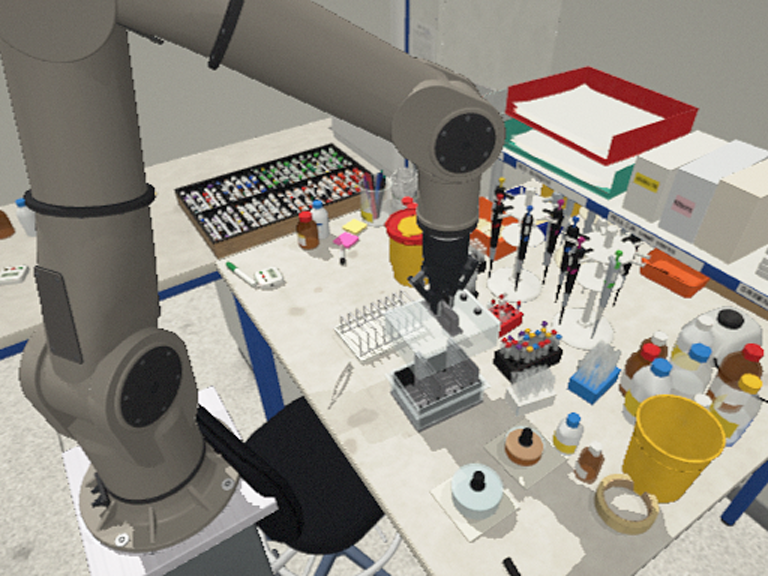

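Emit:
{"op": "drive_tool", "data": {"targets": [{"travel": [0.015, -0.002, 0], "spin": 0}, {"travel": [0.03, -0.006, 0], "spin": 0}, {"travel": [0.045, -0.01, 0], "spin": 0}, {"travel": [0.045, -0.01, 0], "spin": 0}, {"travel": [0.045, -0.01, 0], "spin": 0}, {"travel": [0.045, -0.012, 0], "spin": 0}, {"travel": [0.045, 0, 0], "spin": 0}, {"travel": [0.045, 0, 0], "spin": 0}, {"travel": [0.045, 0, 0], "spin": 0}, {"travel": [0.03, 0, 0], "spin": 0}, {"travel": [0.018, 0, 0], "spin": 0}, {"travel": [0, 0, 0], "spin": 0}, {"travel": [0, 0, 0], "spin": 0}]}}

```text
time_s: 9.07
tool_pos: [0.5012, 0.2778, 0.2353]
orientation: [-180.0, 0.0, 85.2]
ft_force: [0.1, -0.6, -2.5]
opening: 0.0129
```

```bash
python3 -c "
from h import *
go(.50,.28,.073)
snap('side','d1')"
```

```text
t 9.1 pos [0.5012 0.2778 0.2353] yaw 85.22 f [ 0.1 -0.6 -2.5] open 0.0129
 travel [ 0.0021 -0.0014  0.1623]
```

View pics/d1.png

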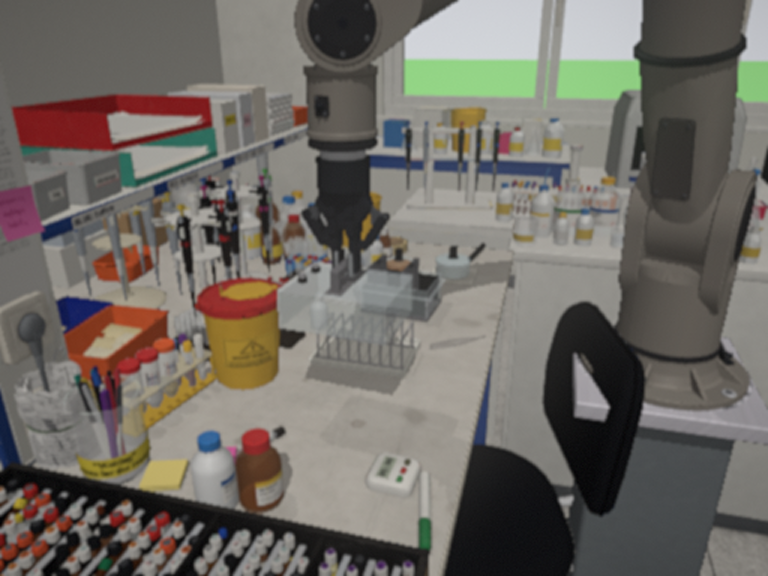

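Emit:
{"op": "drive_tool", "data": {"targets": [{"travel": [0, 0, 0.015], "spin": 0}, {"travel": [0, 0, 0.03], "spin": 0}, {"travel": [0, 0, 0.035], "spin": 0}, {"travel": [0, 0, 0.035], "spin": 0}, {"travel": [0, 0, 0.022], "spin": 0}, {"travel": [0, 0, 0.012], "spin": 0}, {"travel": [0, 0, 0.006], "spin": 0}, {"travel": [0, 0, 0.004], "spin": 0}, {"travel": [0, 0, 0.003], "spin": 0}, {"travel": [0, 0, 0], "spin": 0}]}}

```text
time_s: 10.38
tool_pos: [0.5011, 0.2795, 0.0735]
orientation: [180.0, -0.0, 85.3]
ft_force: [-0.2, -0.1, -2.4]
opening: 0.0131
```

Emit:
{"op": "drive_tool", "data": {"targets": [{"travel": [0, 0, 0.0015], "spin": 0}, {"travel": [0, 0, 0.0005], "spin": 0}, {"travel": [0, 0, 0], "spin": 0}]}}

```text
time_s: 10.75
tool_pos: [0.5011, 0.2795, 0.0717]
orientation: [180.0, -0.0, 85.3]
ft_force: [-1.2, -0.0, 5.5]
opening: 0.0131
```

Emit:
{"op": "drive_tool", "data": {"targets": [{"travel": [0, 0, 0], "spin": 0}, {"travel": [0, 0, 0], "spin": 0}, {"travel": [0, 0, 0], "spin": 0}, {"travel": [0, 0, 0], "spin": 0}, {"travel": [0, 0, -0.02], "spin": 0}, {"travel": [0, 0, -0.03], "spin": 0}, {"travel": [0, 0, -0.05], "spin": 0}, {"travel": [0, 0, -0.05], "spin": 0}, {"travel": [0, 0, -0.05], "spin": 0}, {"travel": [0, 0, -0.02], "spin": 0}], "gripper": 60}}

```text
time_s: 12.0
tool_pos: [0.5019, 0.2791, 0.2956]
orientation: [179.8, -0.2, 85.3]
ft_force: [-0.2, 0.4, -0.9]
opening: 0.0513
```

```bash
python3 -c "
from h import *
go(.5174,0.01,.30,85.4)
snap('wrist','w5')"
```

```text
t 12.0 pos [0.5019 0.2791 0.2956] yaw 85.26 f [-0.2  0.4 -0.9] open 0.0513
 spin first -0.14
 travel [-0.267   0.037  -0.0044]
```

View pics/w5.png

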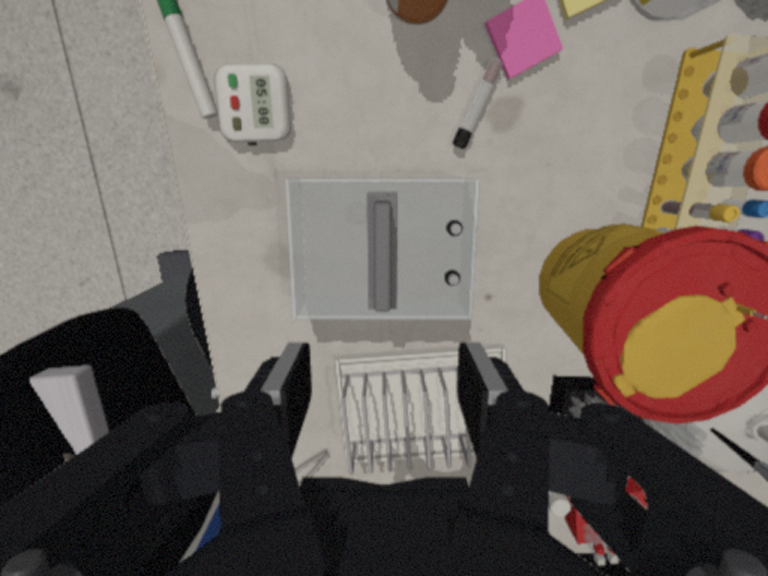

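The lid stands on the bench at (382,250) in the image, clear of the timer and rack. Moving back over the tank to look.

Emit:
{"op": "drive_tool", "data": {"targets": [{"travel": [-0.02, 0.005, 0], "spin": 0}, {"travel": [-0.045, 0.008, 0], "spin": 0}, {"travel": [-0.05, 0.008, 0], "spin": 0}, {"travel": [-0.055, 0.008, 0], "spin": 0}, {"travel": [-0.05, 0.008, 0], "spin": 0}, {"travel": [-0.03, 0, 0], "spin": 0}, {"travel": [-0.017, 0, 0], "spin": 0}, {"travel": [0, 0, 0], "spin": 0}, {"travel": [0, 0, 0], "spin": 0}]}}

```text
time_s: 13.18
tool_pos: [0.5161, 0.0113, 0.2911]
orientation: [-180.0, 0.0, 85.4]
ft_force: [0.4, 0.0, 0.6]
opening: 0.0512
```

```bash
python3 -c "
from h import *
go(.5174,0.01,.30,85.4)
c=snap('wrist','w6')
im=cv2.cvtColor(c['pixels'],cv2.COLOR_RGB2BGR)
cv2.imwrite('pics/w6z.png',cv2.resize(im[190:310,180:330],None,fx=5,fy=5,interpolation=cv2.INTER_CUBIC))"
```

```text
t 13.2 pos [0.5161 0.0113 0.2911] yaw 85.39 f [0.4 0.  0.6] open 0.0512
 spin first -0.01
 travel [-0.0012  0.0014 -0.0089]
```

View pics/w6z.png

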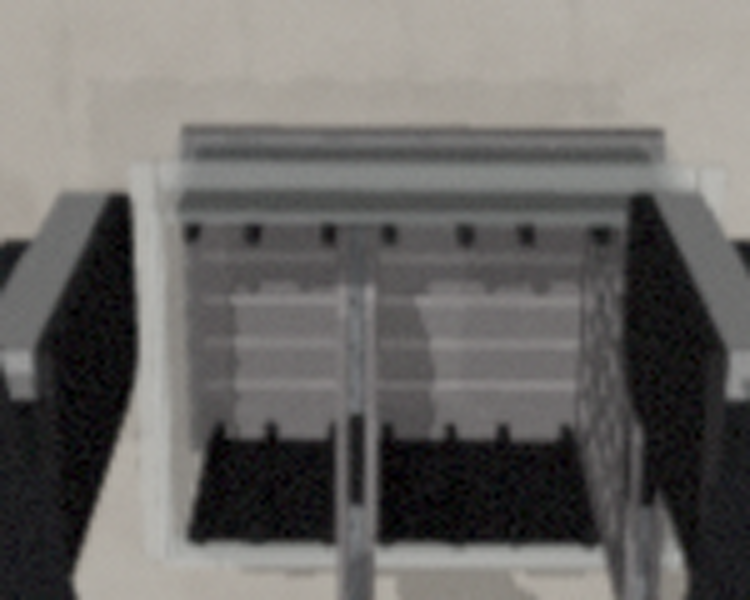

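View pics/w6.png

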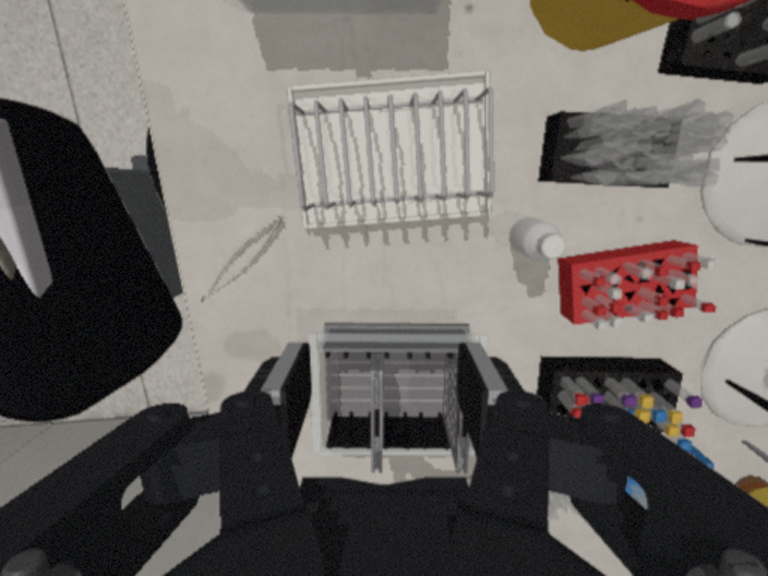

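Two cassettes: slots at tank x = -19 (crop column 357) and +57 (column 630). Checking the first one's top edge with rays.

Run:
```python
from h import *
c=load('w6')
p=lambda u,v,z: ray(c,180+u/5-.4,190+v/5-.4,z)
for u,v in [(340,590),(375,590),(338,290),(375,290)]: print(p(u,v,.103).round(4))
a=np.radians(-4.6)
C=np.array([.5174,-.130])
for s in (-.019,.057):
  print(s,C+s*np.array([np.cos(a),np.sin(a)]))
# rim corners
print([p(*q,.07).round(4).tolist() for q in [(183,128),(663,132)]])
go(.4985,-.1285,.20,85.4)
```

```text
[ 0.491  -0.1681  0.103 ]
[ 0.5003 -0.1688  0.103 ]
[ 0.4981 -0.0813  0.103 ]
[ 0.5073 -0.082   0.103 ]
-0.019 [ 0.4984612  -0.12847622]
0.057 [ 0.5742164  -0.13457134]
[[0.4587, -0.0467, 0.07], [0.5864, -0.0582, 0.07]]
t 13.2 pos [0.5161 0.0114 0.2911] yaw 85.41 f [ 0.2  0.6 -0.4] open 0.0516
 spin first 0.01
 travel [-0.1409 -0.0063  0.0911]
```

Emit:
{"op": "drive_tool", "data": {"targets": [{"travel": [-0.02, -0.001, 0.01], "spin": 0}, {"travel": [-0.04, -0.002, 0.04], "spin": 0}, {"travel": [-0.045, -0.003, 0.045], "spin": 0}, {"travel": [-0.025, 0, 0.035], "spin": 0}, {"travel": [-0.011, 0, 0.02], "spin": 0}, {"travel": [0, 0, 0], "spin": 0}, {"travel": [0, 0, 0], "spin": 0}]}}

```text
time_s: 14.1
tool_pos: [0.4994, -0.128, 0.1428]
orientation: [180.0, -0.0, 85.4]
ft_force: [-0.2, -0.2, -0.8]
opening: 0.051
```

```bash
python3 -c "
from h import *
go(.4988,-.1285,.080,85.4)
c=snap('wrist','w7')"
```

```text
t 14.1 pos [ 0.4994 -0.128   0.1428] yaw 85.39 f [-0.2 -0.2 -0.8] open 0.051
 spin first -0.01
 travel [-0.0005 -0.0006  0.0628]
```

View pics/w7.png

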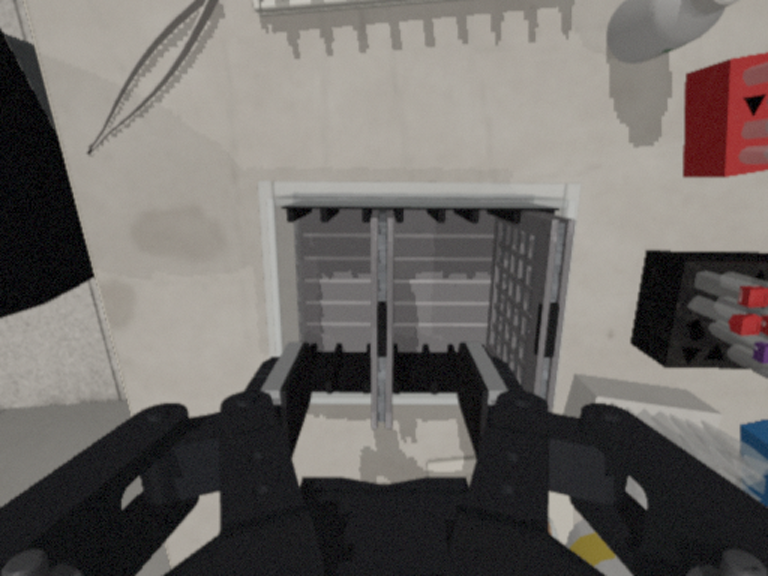

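The cassette edge (column 382) lies between the fingers. Descending and gripping.

Emit:
{"op": "drive_tool", "data": {"targets": [{"travel": [0, 0, 0.015], "spin": 0}, {"travel": [0, 0, 0.025], "spin": 0}, {"travel": [0, 0, 0.015], "spin": 0}, {"travel": [0, 0, 0.008], "spin": 0}, {"travel": [0, 0, 0], "spin": 0}]}}

```text
time_s: 14.78
tool_pos: [0.4986, -0.129, 0.0789]
orientation: [-180.0, 0.0, 85.3]
ft_force: [0.2, 0.4, 0.4]
opening: 0.0513
```

Emit:
{"op": "drive_tool", "data": {"targets": [{"travel": [0, 0, 0], "spin": 0}, {"travel": [0, 0, 0], "spin": 0}, {"travel": [0, 0, 0], "spin": 0}, {"travel": [0, 0, 0], "spin": 0}, {"travel": [0, 0, 0], "spin": 0}, {"travel": [0, 0, 0], "spin": 0}], "gripper": 0, "squeeze": 30}}

```text
time_s: 15.52
tool_pos: [0.4989, -0.129, 0.0797]
orientation: [180.0, -0.0, 85.3]
ft_force: [-1.5, 0.8, 6.4]
opening: 0.0097
```

Emit:
{"op": "drive_tool", "data": {"targets": [{"travel": [0, 0, -0.003], "spin": 0}, {"travel": [0, 0, -0.006], "spin": 0}, {"travel": [0, 0, -0.012], "spin": 0}, {"travel": [0, 0, -0.018], "spin": 0}, {"travel": [0, 0, -0.022], "spin": 0}, {"travel": [0, 0, -0.022], "spin": 0}, {"travel": [0, 0, -0.018], "spin": 0}, {"travel": [0, 0, -0.009], "spin": 0}, {"travel": [0, 0, 0], "spin": 0}]}}

```text
time_s: 16.65
tool_pos: [0.4989, -0.1288, 0.1896]
orientation: [180.0, -0.0, 85.3]
ft_force: [0.2, 0.6, -1.6]
opening: 0.0096
```

```bash
python3 -c "
from h import *
go(.481,.095,.19,90)"
```

```text
t 16.6 pos [ 0.4989 -0.1288  0.1896] yaw 85.34 f [ 0.2  0.6 -1.6] open 0.0096
 spin first -4.66
 travel [ 0.2238 -0.0179 -0.0004]
```

Emit:
{"op": "drive_tool", "data": {"targets": [{"travel": [0, 0, 0], "spin": -2.4}, {"travel": [0, 0, 0], "spin": -2.3}, {"travel": [0.02, -0.004, 0], "spin": 0}, {"travel": [0.04, -0.007, 0], "spin": 0}, {"travel": [0.05, -0.007, 0], "spin": 0}, {"travel": [0.05, 0, 0], "spin": 0}, {"travel": [0.04, 0, 0], "spin": 0}, {"travel": [0.024, 0, 0], "spin": 0}, {"travel": [0, 0, 0], "spin": 0}, {"travel": [0, 0, 0], "spin": 0}]}}

```text
time_s: 17.9
tool_pos: [0.4805, 0.0942, 0.1889]
orientation: [-180.0, 0.0, 90.0]
ft_force: [-0.3, -0.0, -1.1]
opening: 0.0094
```

```bash
python3 -c "
from h import *
go(.481,.095,.14,90)
c=snap('wrist','w8');snap('scene','s8',(200,170,340,290),5); snap('side','d8',(180,130,320,270),5)"
```

```text
t 17.9 pos [0.4805 0.0942 0.1889] yaw 90.03 f [-0.3 -0.  -1.1] open 0.0094
 spin first 0.03
 travel [0.0008 0.0005 0.0489]
```

View pics/w8.png

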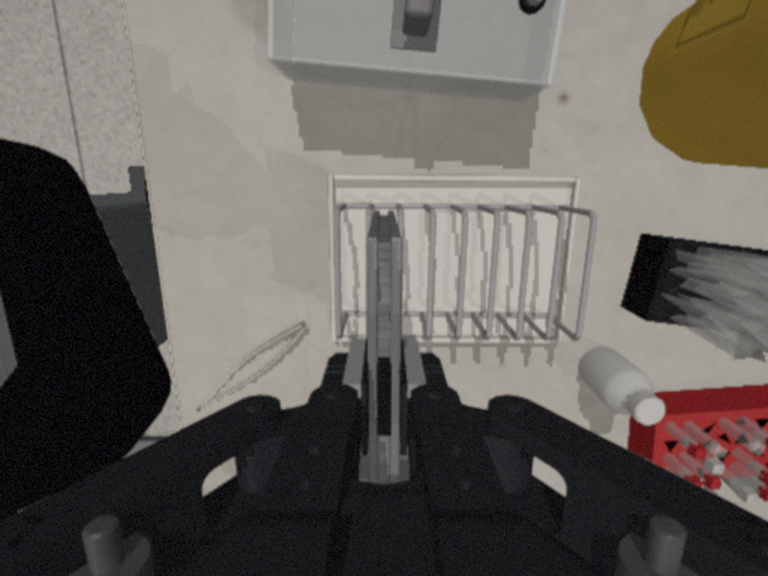

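View pics/s8.png

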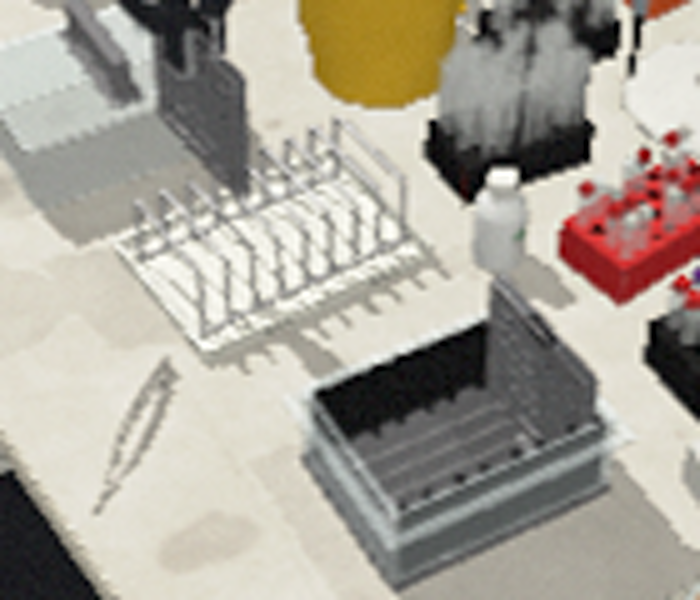

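View pics/d8.png

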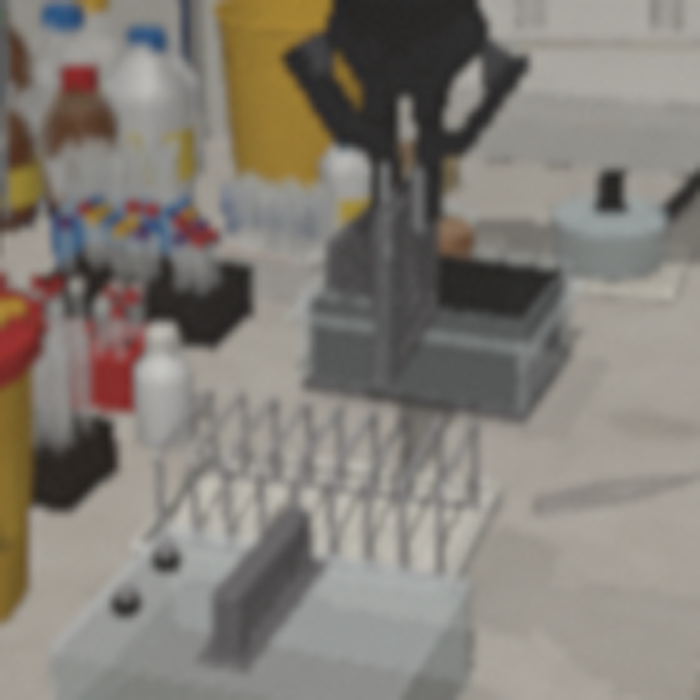

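```bash
python3 -c "
from h import *
c=load('w8')
im=cv2.cvtColor(c['pixels'],cv2.COLOR_RGB2BGR)
cv2.imwrite('pics/w8z.png',cv2.resize(im[125:235,215:315],None,fx=6,fy=6,interpolation=cv2.INTER_CUBIC))"
```

```text
(no output)
```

View pics/w8z.png

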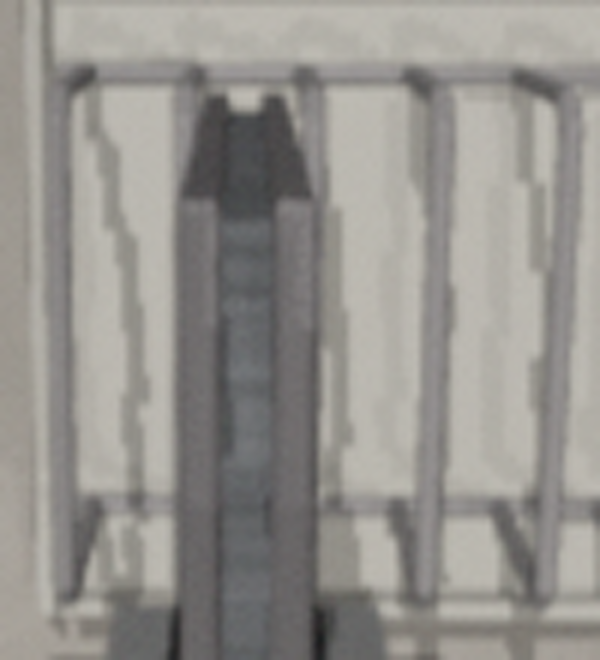

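Loops 2 and 3 are at crop columns 185 and 312 (middle 248.5). The cassette foot is at 245 and its top at 247.5, about 0.5 mm off centre. I'll correct that and lower.

Emit:
{"op": "drive_tool", "data": {"targets": [{"travel": [0, 0.0006, 0.01], "spin": 0}, {"travel": [0, 0, 0.02], "spin": 0}, {"travel": [0, 0, 0.02], "spin": 0}, {"travel": [0, 0, 0.015], "spin": 0}, {"travel": [0, 0, 0.015], "spin": 0}, {"travel": [0, 0, 0.01], "spin": 0}, {"travel": [0, 0, 0.008], "spin": 0}, {"travel": [0, 0, 0.005], "spin": 0}, {"travel": [0, 0, 0.003], "spin": 0}, {"travel": [0, 0, 0], "spin": 0}]}}

```text
time_s: 19.3
tool_pos: [0.4813, 0.095, 0.0832]
orientation: [180.0, -0.0, 90.0]
ft_force: [0.3, -0.1, -1.0]
opening: 0.0095
```

Emit:
{"op": "drive_tool", "data": {"targets": [{"travel": [0, 0, 0.003], "spin": 0}, {"travel": [0, 0, 0.002], "spin": 0}, {"travel": [0, 0, 0.001], "spin": 0}, {"travel": [0, 0, 0.001], "spin": 0}, {"travel": [0, 0, 0], "spin": 0}]}}

```text
time_s: 19.92
tool_pos: [0.4813, 0.095, 0.0761]
orientation: [-180.0, 0.0, 90.0]
ft_force: [0.2, -0.6, 0.2]
opening: 0.0089
```

Emit:
{"op": "drive_tool", "data": {"targets": [{"travel": [0, 0, 0], "spin": 0}, {"travel": [0, 0, 0], "spin": 0}, {"travel": [0, 0, 0], "spin": 0}, {"travel": [0, 0, -0.008], "spin": 0}, {"travel": [0, 0, -0.015], "spin": 0}, {"travel": [0, 0, -0.03], "spin": 0}, {"travel": [0, 0, -0.03], "spin": 0}, {"travel": [0, 0, -0.03], "spin": 0}, {"travel": [0, 0, 0], "spin": 0}], "gripper": 45}}

```text
time_s: 21.05
tool_pos: [0.4824, 0.0954, 0.1917]
orientation: [179.8, -0.2, 90.0]
ft_force: [-0.0, 0.4, -1.1]
opening: 0.0387
```

```bash
python3 -c "
from h import *
go(.5742,-.1345,.16,85.4)
c=snap('wrist','w9');snap('scene','s9',(200,170,340,290),5)"
```

```text
t 21.1 pos [0.4824 0.0954 0.1917] yaw 90.02 f [-0.   0.4 -1.1] open 0.0387
 spin first 4.62
 travel [-0.2218  0.1099  0.0317]
```

View pics/w9.png

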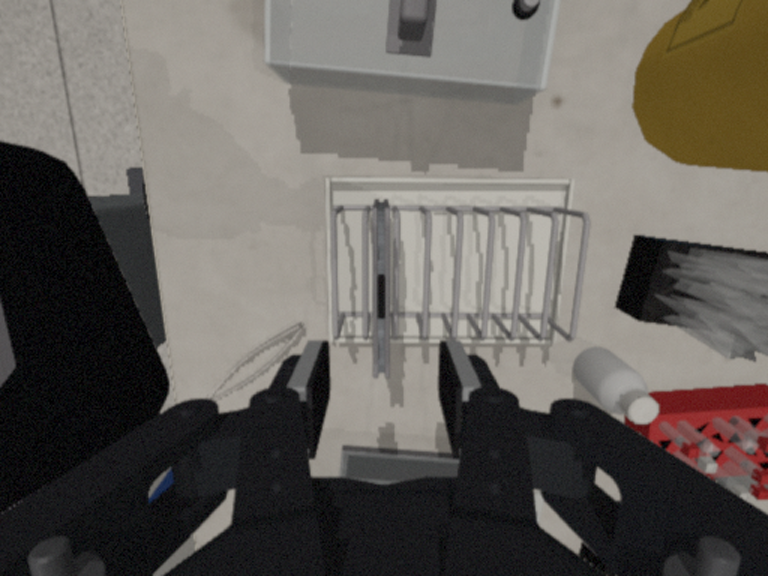

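View pics/s9.png

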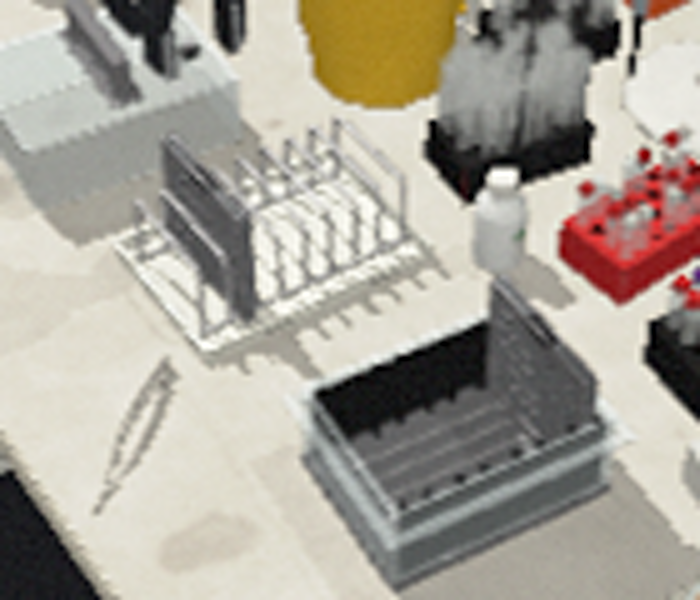

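The first cassette stands upright in gap 0. Now the second one, in slot +57.

Emit:
{"op": "drive_tool", "data": {"targets": [{"travel": [0, 0, 0], "spin": 4.6}, {"travel": [-0.02, 0.01, 0], "spin": 0}, {"travel": [-0.04, 0.02, 0], "spin": 0}, {"travel": [-0.05, 0.025, 0.01], "spin": 0}, {"travel": [-0.05, 0.025, 0.02], "spin": 0}, {"travel": [-0.04, 0.02, 0.02], "spin": 0}, {"travel": [-0.022, 0.01, 0], "spin": 0}, {"travel": [0, 0, 0], "spin": 0}, {"travel": [0, 0, 0], "spin": 0}]}}

```text
time_s: 22.28
tool_pos: [0.5727, -0.1344, 0.1386]
orientation: [-179.9, -0.0, 85.4]
ft_force: [-0.6, 0.1, 0.1]
opening: 0.0381
```

```bash
python3 -c "
from h import *
go(.5742,-.1345,.080,85.4)
c=snap('wrist','w10')"
```

```text
t 22.3 pos [ 0.5727 -0.1344  0.1386] yaw 85.42 f [-0.6  0.1  0.1] open 0.0381
 spin first 0.02
 travel [0.0001 0.0015 0.0586]
```

View pics/w10.png

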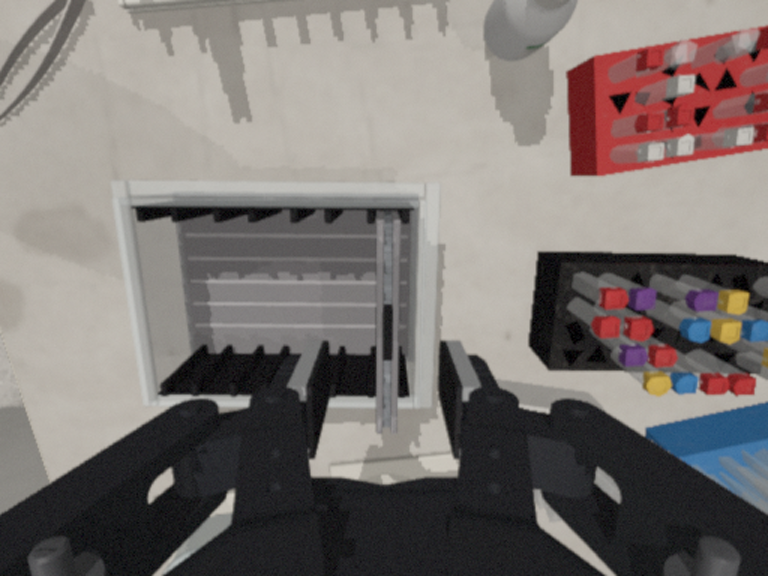

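Emit:
{"op": "drive_tool", "data": {"targets": [{"travel": [0, 0.0015, 0.015], "spin": 0}, {"travel": [0, 0, 0.022], "spin": 0}, {"travel": [0, 0, 0.015], "spin": 0}, {"travel": [0, 0, 0.007], "spin": 0}, {"travel": [0, 0, 0], "spin": 0}]}}

```text
time_s: 22.95
tool_pos: [0.5745, -0.1352, 0.0799]
orientation: [-180.0, 0.0, 85.4]
ft_force: [-0.1, -1.2, -0.7]
opening: 0.0386
```

Emit:
{"op": "drive_tool", "data": {"targets": [{"travel": [0, 0, 0], "spin": 0}, {"travel": [0, 0, 0], "spin": 0}, {"travel": [0, 0, 0], "spin": 0}, {"travel": [0, 0, 0], "spin": 0}, {"travel": [0, 0, 0], "spin": 0}], "gripper": 0}}

```text
time_s: 23.58
tool_pos: [0.5749, -0.1352, 0.0808]
orientation: [180.0, -0.0, 85.4]
ft_force: [-0.8, -0.4, 5.9]
opening: 0.0093
```

Emit:
{"op": "drive_tool", "data": {"targets": [{"travel": [0, 0, -0.003], "spin": 0}, {"travel": [0, 0, -0.006], "spin": 0}, {"travel": [0, 0, -0.012], "spin": 0}, {"travel": [0, 0, -0.018], "spin": 0}, {"travel": [0, 0, -0.022], "spin": 0}, {"travel": [0, 0, -0.022], "spin": 0}, {"travel": [0, 0, -0.018], "spin": 0}, {"travel": [0, 0, -0.009], "spin": 0}, {"travel": [0, 0, 0], "spin": 0}]}}

```text
time_s: 24.7
tool_pos: [0.5748, -0.1351, 0.1906]
orientation: [180.0, -0.0, 85.4]
ft_force: [0.2, 0.4, -1.8]
opening: 0.0093
```

```bash
python3 -c "
from h import *
go(.5615,.0955,.19,90)"
```

```text
t 24.7 pos [ 0.5748 -0.1351  0.1906] yaw 85.43 f [ 0.2  0.4 -1.8] open 0.0093
 spin first -4.57
 travel [ 0.2306 -0.0133  0.0006]
```

Emit:
{"op": "drive_tool", "data": {"targets": [{"travel": [0, 0, 0], "spin": -2.3}, {"travel": [0, 0, 0], "spin": -2.3}, {"travel": [0.02, -0.003, 0], "spin": 0}, {"travel": [0.04, -0.006, 0], "spin": 0}, {"travel": [0.05, -0.004, 0], "spin": 0}, {"travel": [0.05, 0, 0], "spin": 0}, {"travel": [0.045, 0, 0], "spin": 0}, {"travel": [0.0256, 0, 0], "spin": 0}, {"travel": [0, 0, 0], "spin": 0}, {"travel": [0, 0, 0], "spin": 0}]}}

```text
time_s: 25.95
tool_pos: [0.5615, 0.0946, 0.19]
orientation: [-180.0, 0.0, 90.0]
ft_force: [0.1, 0.2, -0.9]
opening: 0.0093
```

```bash
python3 -c "
from h import *
go(.5615,.0955,.0767,90)
c=snap('wrist','w11',(190,115,330,235),5)"
```

```text
t 25.9 pos [0.5615 0.0946 0.19  ] yaw 90.04 f [ 0.1  0.2 -0.9] open 0.0093
 spin first 0.04
 travel [0.0009 0.     0.1133]
```

View pics/w11.png

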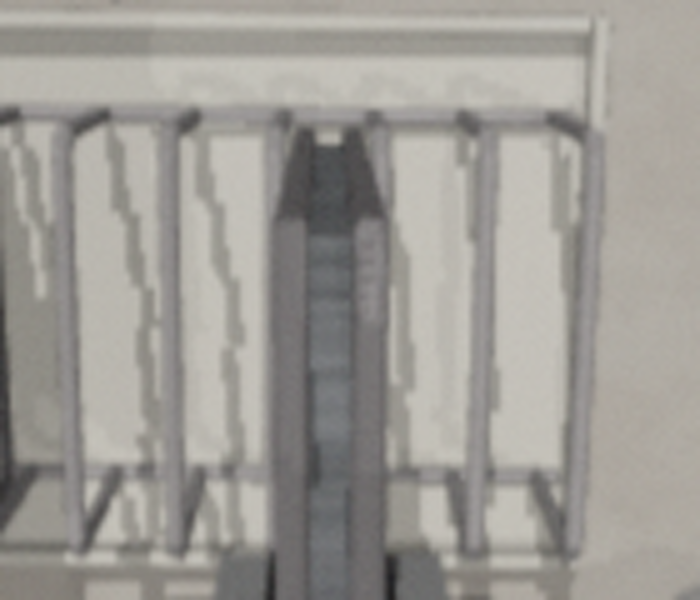

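The gap middle is at column 328.5 and the foot at 330, so it is aligned. Lowering.

Emit:
{"op": "drive_tool", "data": {"targets": [{"travel": [0, 0, 0.01], "spin": 0}, {"travel": [0, 0, 0.02], "spin": 0}, {"travel": [0, 0, 0.02], "spin": 0}, {"travel": [0, 0, 0.015], "spin": 0}, {"travel": [0, 0, 0.015], "spin": 0}, {"travel": [0, 0, 0.01], "spin": 0}, {"travel": [0, 0, 0.008], "spin": 0}, {"travel": [0, 0, 0.006], "spin": 0}, {"travel": [0, 0, 0.004], "spin": 0}, {"travel": [0, 0, 0.002], "spin": 0}, {"travel": [0, 0, 0.002], "spin": 0}, {"travel": [0, 0, 0.001], "spin": 0}, {"travel": [0, 0, 0], "spin": 0}, {"travel": [0, 0, 0], "spin": 0}]}}

```text
time_s: 27.75
tool_pos: [0.5616, 0.0955, 0.0772]
orientation: [180.0, -0.0, 90.0]
ft_force: [-0.5, -0.3, -1.2]
opening: 0.0095
```

Emit:
{"op": "drive_tool", "data": {"targets": [{"travel": [0, 0, 0.0007], "spin": 0}, {"travel": [0, 0, 0], "spin": 0}]}}

```text
time_s: 28.0
tool_pos: [0.5618, 0.0955, 0.0768]
orientation: [180.0, -0.0, 90.0]
ft_force: [-1.3, -0.4, 4.9]
opening: 0.0091
```

Emit:
{"op": "drive_tool", "data": {"targets": [{"travel": [0, 0, 0], "spin": 0}, {"travel": [0, 0, 0], "spin": 0}, {"travel": [0, 0, 0], "spin": 0}, {"travel": [0, 0, -0.008], "spin": 0}, {"travel": [0, 0, -0.015], "spin": 0}, {"travel": [0, 0, -0.03], "spin": 0}, {"travel": [0, 0, -0.04], "spin": 0}, {"travel": [0, 0, -0.04], "spin": 0}, {"travel": [0, 0, -0.02], "spin": 0}, {"travel": [0, 0, 0], "spin": 0}], "gripper": 45}}

```text
time_s: 29.25
tool_pos: [0.5623, 0.0955, 0.2317]
orientation: [179.8, -0.1, 90.0]
ft_force: [-0.0, -0.0, -0.9]
opening: 0.0384
```

```bash
python3 -c "
from h import *
go(.5011,.2793,.20,85.3)
c=snap('wrist','w12');snap('scene','s12')"
```

```text
t 29.2 pos [0.5623 0.0955 0.2317] yaw 90.02 f [-0.  -0.  -0.9] open 0.0384
 spin first 4.72
 travel [ 0.1781 -0.0761  0.0317]
```

View pics/w12.png

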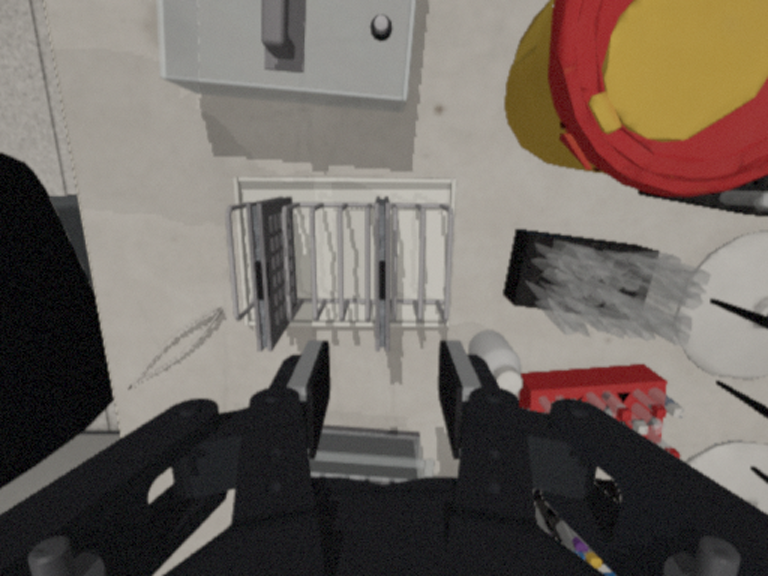

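View pics/s12.png

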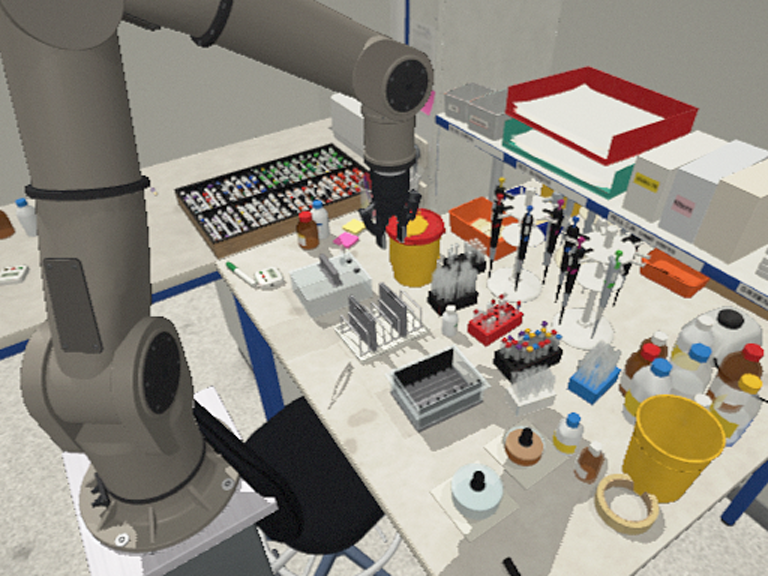

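Both cassettes stand in the rack and the tank is empty. Back to the lid.

Emit:
{"op": "drive_tool", "data": {"targets": [{"travel": [0, -0.01, 0], "spin": 4.7}, {"travel": [0.02, -0.03, 0], "spin": 0}, {"travel": [0.05, -0.026, 0], "spin": 0}, {"travel": [0.05, -0.01, 0.01], "spin": 0}, {"travel": [0.04, 0, 0.01], "spin": 0}, {"travel": [0.018, 0, 0.01], "spin": 0}, {"travel": [0, 0, 0], "spin": 0}, {"travel": [0, 0, 0], "spin": 0}]}}

```text
time_s: 30.35
tool_pos: [0.5007, 0.2764, 0.1995]
orientation: [-180.0, 0.0, 85.2]
ft_force: [0.3, 0.4, 0.2]
opening: 0.0387
```

```bash
python3 -c "
from h import *
go(.5011,.2795,.072,85.3)
c=snap('wrist','w13')"
```

```text
t 30.4 pos [0.5007 0.2764 0.1995] yaw 85.2 f [0.3 0.4 0.2] open 0.0387
 spin first -0.1
 travel [0.0031 0.0002 0.1275]
```

View pics/w13.png

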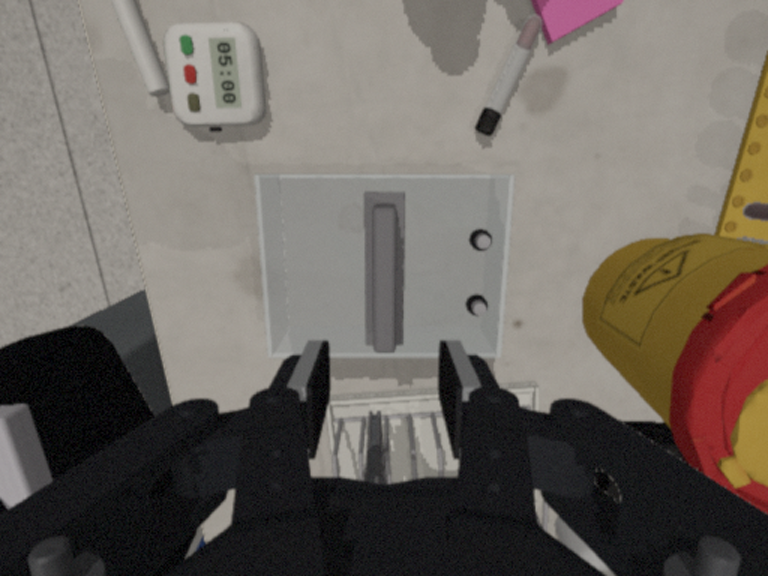

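Emit:
{"op": "drive_tool", "data": {"targets": [{"travel": [0.003, 0, 0.02], "spin": 0}, {"travel": [0, 0, 0.04], "spin": 0}, {"travel": [0, 0, 0.038], "spin": 0}, {"travel": [0, 0, 0.02], "spin": 0}, {"travel": [0, 0, 0.01], "spin": 0}, {"travel": [0, 0, 0], "spin": 0}]}}

```text
time_s: 31.15
tool_pos: [0.5008, 0.281, 0.0716]
orientation: [-180.0, 0.0, 85.3]
ft_force: [-0.5, -0.1, 0.7]
opening: 0.0385
```

Emit:
{"op": "drive_tool", "data": {"targets": [{"travel": [0, 0, 0], "spin": 0}, {"travel": [0, 0, 0], "spin": 0}, {"travel": [0, 0, 0], "spin": 0}, {"travel": [0, 0, 0], "spin": 0}, {"travel": [0, 0, 0], "spin": 0}], "gripper": 5, "squeeze": 40}}

```text
time_s: 31.78
tool_pos: [0.5011, 0.2816, 0.0726]
orientation: [179.9, -0.1, 85.3]
ft_force: [-0.3, -1.6, 5.5]
opening: 0.0131
```

Emit:
{"op": "drive_tool", "data": {"targets": [{"travel": [0, 0, -0.004], "spin": 0}, {"travel": [0, 0, -0.01], "spin": 0}, {"travel": [0, 0, -0.025], "spin": 0}, {"travel": [0, 0, -0.035], "spin": 0}, {"travel": [0, 0, -0.04], "spin": 0}, {"travel": [0, 0, -0.035], "spin": 0}, {"travel": [0, 0, -0.02], "spin": 0}, {"travel": [0, 0, -0.01], "spin": 0}, {"travel": [0, 0, 0], "spin": 0}]}}

```text
time_s: 32.9
tool_pos: [0.5006, 0.2813, 0.2508]
orientation: [180.0, -0.0, 85.3]
ft_force: [0.2, 0.0, -1.8]
opening: 0.0128
```

```bash
python3 -c "
from h import *
go(.5177,-.131,.22,85.35)"
```

```text
t 32.9 pos [0.5006 0.2813 0.2508] yaw 85.32 f [ 0.2  0.  -1.8] open 0.0128
 spin first -0.03
 travel [-0.4096  0.0505  0.0308]
```

Emit:
{"op": "drive_tool", "data": {"targets": [{"travel": [-0.015, 0, 0], "spin": 0}, {"travel": [-0.035, 0, 0], "spin": 0}, {"travel": [-0.045, 0, 0], "spin": 0}, {"travel": [-0.045, 0.005, 0], "spin": 0}, {"travel": [-0.045, 0.01, 0], "spin": 0}, {"travel": [-0.045, 0.01, 0], "spin": 0}, {"travel": [-0.045, 0.01, 0], "spin": 0}, {"travel": [-0.045, 0.01, 0], "spin": 0}, {"travel": [-0.04, 0.0052, 0], "spin": 0}, {"travel": [-0.03, 0, 0], "spin": 0}, {"travel": [-0.018, 0, 0], "spin": 0}, {"travel": [0, 0, 0], "spin": 0}, {"travel": [0, 0, 0], "spin": 0}]}}

```text
time_s: 34.52
tool_pos: [0.5168, -0.1293, 0.25]
orientation: [-179.9, -0.0, 85.3]
ft_force: [0.1, -0.2, -2.4]
opening: 0.0129
```

```bash
python3 -c "
from h import *
go(.518,-.1293,.14,85.35)
snap('scene','s14',(200,150,350,290),5); snap('side','d14',(200,80,320,220),5); snap('wrist','w14')"
```

```text
t 34.5 pos [ 0.5168 -0.1293  0.25  ] yaw 85.31 f [ 0.1 -0.2 -2.4] open 0.0129
 spin first -0.04
 travel [1.0e-04 1.2e-03 1.1e-01]
```

View pics/s14.png

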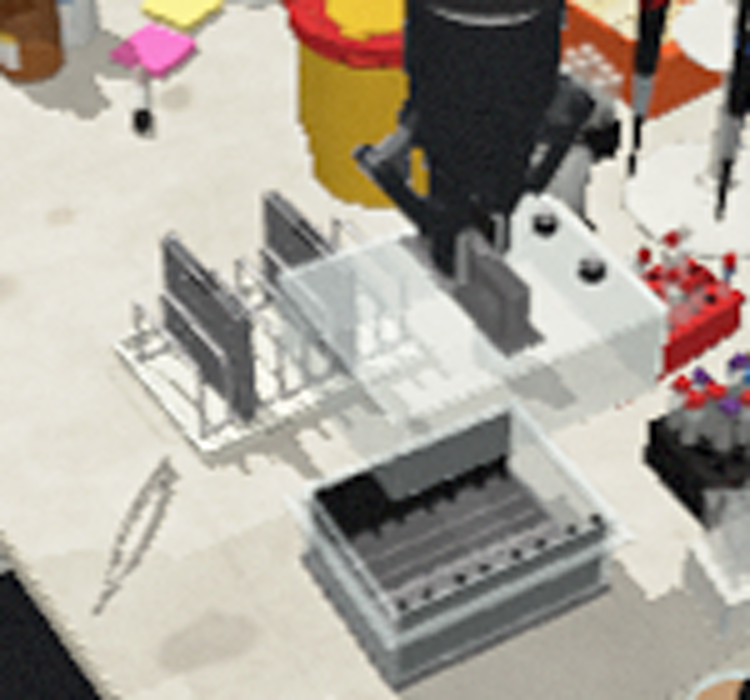

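View pics/w14.png

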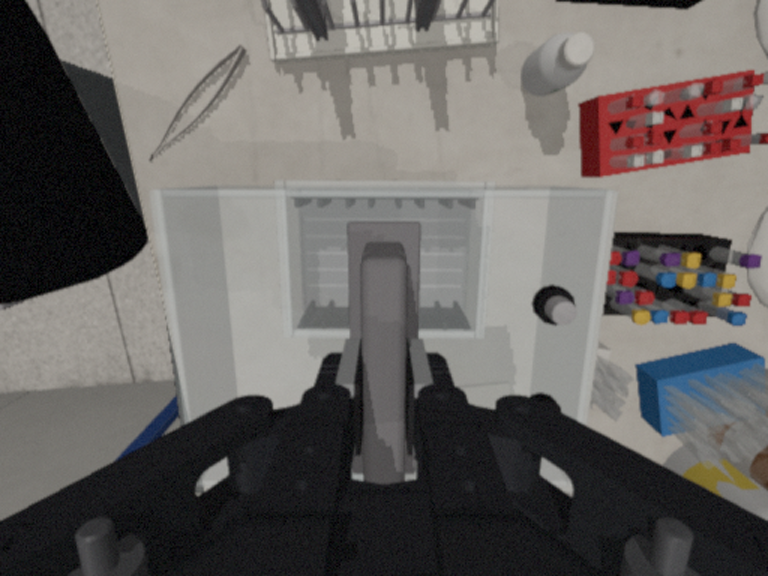

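Emit:
{"op": "drive_tool", "data": {"targets": [{"travel": [0, 0.0012, 0.015], "spin": 0}, {"travel": [0, 0, 0.025], "spin": 0}, {"travel": [0, 0, 0.025], "spin": 0}, {"travel": [0, 0, 0.015], "spin": 0}, {"travel": [0, 0, 0.01], "spin": 0}, {"travel": [0, 0, 0], "spin": 0}, {"travel": [0, 0, 0.004], "spin": 0}, {"travel": [0, 0, 0.004], "spin": 0}, {"travel": [0, 0, 0], "spin": 0}]}}

```text
time_s: 35.8
tool_pos: [0.5185, -0.1296, 0.1524]
orientation: [-180.0, -0.0, 85.3]
ft_force: [0.1, -0.7, -1.6]
opening: 0.0131
```

```bash
python3 -c "
from h import *
go(.518,-.1293,.1286,85.35)
snap('scene','s15',(220,190,350,300),5)"
```

```text
t 35.8 pos [ 0.5185 -0.1296  0.1524] yaw 85.32 f [ 0.1 -0.7 -1.6] open 0.0131
 spin first -0.03
 travel [ 0.0002 -0.0005  0.0238]
```

View pics/s15.png

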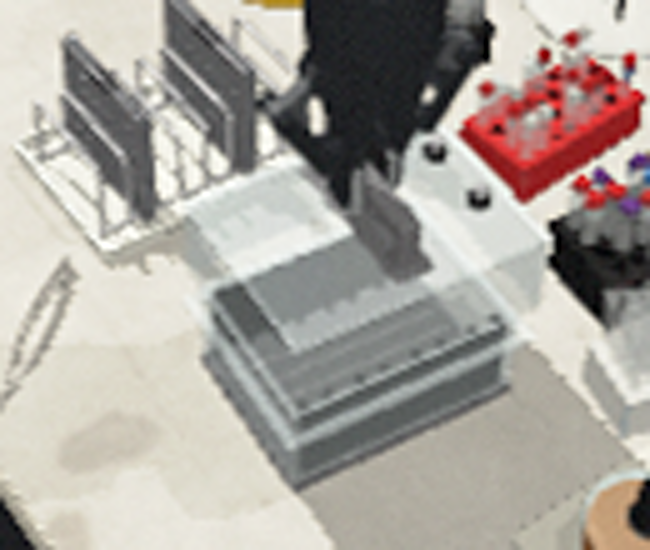

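Emit:
{"op": "drive_tool", "data": {"targets": [{"travel": [0, 0, 0.005], "spin": 0}, {"travel": [0, 0, 0.003], "spin": 0}, {"travel": [0, 0, 0.003], "spin": 0}, {"travel": [0, 0, 0.003], "spin": 0}, {"travel": [0, 0, 0], "spin": 0}]}}

```text
time_s: 36.48
tool_pos: [0.5184, -0.1297, 0.1383]
orientation: [-180.0, 0.0, 85.3]
ft_force: [0.8, 0.5, -2.8]
opening: 0.0132
```

Emit:
{"op": "drive_tool", "data": {"targets": [{"travel": [0, 0, 0.003], "spin": 0}, {"travel": [0, 0, 0.003], "spin": 0}, {"travel": [0, 0, 0.002], "spin": 0}, {"travel": [0, 0, 0.001], "spin": 0}, {"travel": [0, 0, 0], "spin": 0}]}}

```text
time_s: 37.1
tool_pos: [0.5185, -0.1297, 0.1294]
orientation: [-180.0, 0.0, 85.3]
ft_force: [0.7, -0.0, -1.9]
opening: 0.0132
```

Emit:
{"op": "drive_tool", "data": {"targets": [{"travel": [0, 0, 0.0008], "spin": 0}, {"travel": [0, 0, 0.0004], "spin": 0}, {"travel": [0, 0, 0], "spin": 0}]}}

```text
time_s: 37.48
tool_pos: [0.5186, -0.1296, 0.1286]
orientation: [180.0, -0.0, 85.3]
ft_force: [-3.4, 0.8, 5.8]
opening: 0.013
```

Emit:
{"op": "drive_tool", "data": {"targets": [{"travel": [0, 0, 0], "spin": 0}, {"travel": [0, 0, 0], "spin": 0}, {"travel": [0, 0, 0], "spin": 0}, {"travel": [0, 0, 0], "spin": 0}, {"travel": [0, 0, -0.02], "spin": 0}, {"travel": [0, 0, -0.04], "spin": 0}, {"travel": [0, 0, -0.05], "spin": 0}, {"travel": [0, 0, -0.05], "spin": 0}, {"travel": [0, 0, -0.04], "spin": 0}, {"travel": [0, 0, 0], "spin": 0}], "gripper": 60}}

```text
time_s: 38.72
tool_pos: [0.5195, -0.1304, 0.3318]
orientation: [179.7, -0.1, 85.3]
ft_force: [-0.4, -0.0, -1.3]
opening: 0.0515
```

```bash
python3 -c "
from h import *
go(.50,-.20,.32,90)
snap('scene','s16'); snap('wrist','w16')"
```

```text
t 38.7 pos [ 0.5195 -0.1304  0.3318] yaw 85.29 f [-0.4 -0.  -1.3] open 0.0515
 spin first -4.71
 travel [-0.0696 -0.0195  0.0118]
```

View pics/s16.png

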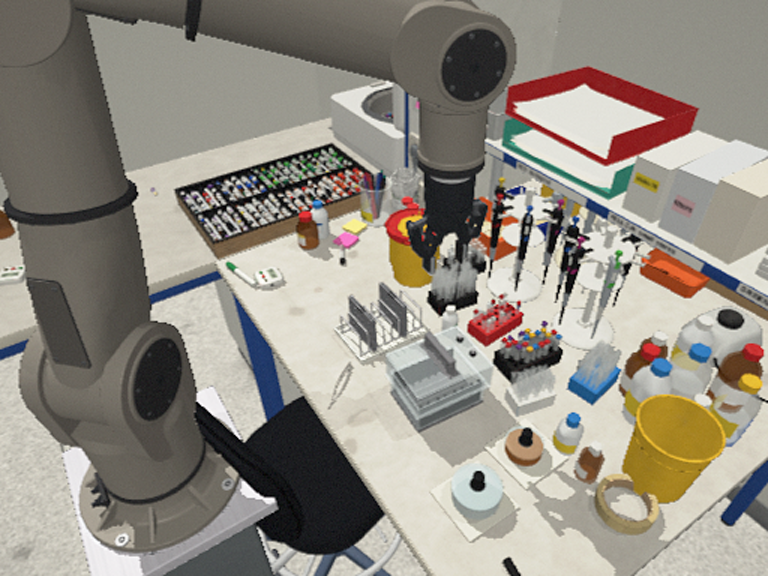

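View pics/w16.png

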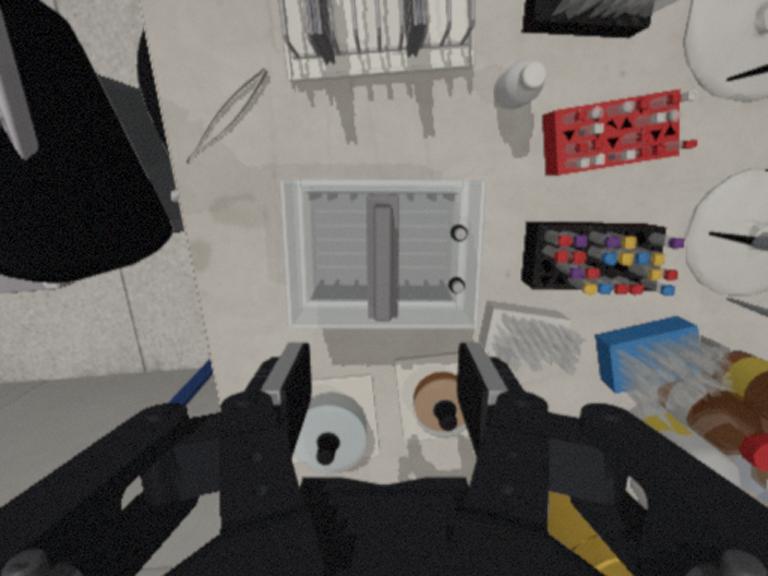

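The lid is back on the tank (bar vertical at column 382). Moving to look at the dishes and tiles.

Emit:
{"op": "drive_tool", "data": {"targets": [{"travel": [0, 0, 0], "spin": -4.7}, {"travel": [-0.03, -0.005, 0], "spin": 0}, {"travel": [-0.04, -0.01, 0], "spin": 0}, {"travel": [-0.03, -0.005, 0], "spin": 0}, {"travel": [-0.02, 0, 0], "spin": 0}, {"travel": [0, 0, 0], "spin": 0}, {"travel": [0, 0, 0], "spin": 0}]}}

```text
time_s: 39.7
tool_pos: [0.4983, -0.249, 0.3277]
orientation: [-179.9, -0.0, 90.0]
ft_force: [-0.8, 0.2, -0.1]
opening: 0.0512
```

```bash
python3 -c "
from h import *
go(.50,-.25,.33,90)
snap('wrist','w17')"
```

```text
t 39.7 pos [ 0.4983 -0.249   0.3277] yaw 90.02 f [-0.8  0.2 -0.1] open 0.0512
 spin first 0.02
 travel [-0.001   0.0017 -0.0023]
```

View pics/w17.png

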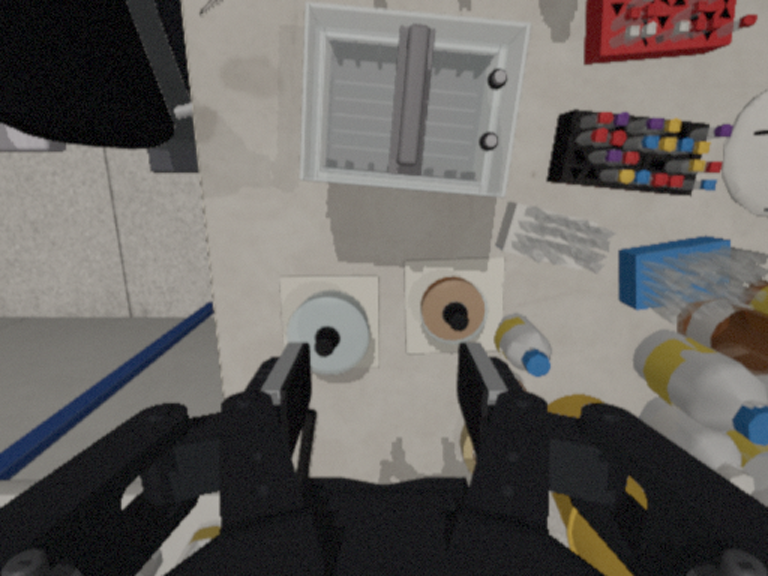

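Wrist view: near tile corners are at (281,277), (379,276), (378,367). Far tile corners are at (405,261), (502,259), (503,350), (407,353). The wash knob top is at (327,340) and the stain knob top at (457,316). A bottle with a blue cap stands at (537,362).

Run:
```python
from h import *
c=load('w17')
im=cv2.cvtColor(c['pixels'],cv2.COLOR_RGB2BGR)
cv2.imwrite('pics/w17z.png',cv2.resize(im[165:265,175:370],None,fx=4,fy=4,interpolation=cv2.INTER_CUBIC))
p=lambda u,v,z: ray(c,u/1.5,v/1.5,z).round(4)
N=[p(281,277,.005),p(379,276,.005),p(378,367,.005)];print('near',N,(N[0]+N[2])/2)
F=[p(405,261,.005),p(502,259,.005),p(503,350,.005),p(407,353,.005)];print('far',F,np.mean(F,0))
print('wash',p(327,340,.077),'stain',p(457,316,.067),'bottlecap',p(537,362,.09))
P=cloud(c); q=P[int(362/1.5),int(537/1.5)]; print(q)
g=cv2.cvtColor(c['pixels'],cv2.COLOR_RGB2GRAY); m=(g<45).astype(np.uint8); m[:190]=0;m[240:]=0;m[:,:195]=0;m[:,330:]=0
n,l,s,ce=cv2.connectedComponentsWithStats(m)
for i in range(1,n):
  if s[i,4]>40: print(s[i],ce[i]*1.5)
```

```text
near [array([ 0.3848, -0.2936,  0.005 ]), array([ 0.4932, -0.2924,  0.005 ]), array([ 0.4918, -0.4018,  0.005 ])] [ 0.4383 -0.3477  0.005 ]
far [array([ 0.5218, -0.2756,  0.005 ]), array([ 0.6279, -0.2733,  0.005 ]), array([ 0.6366, -0.3803,  0.005 ]), array([ 0.5255, -0.3842,  0.005 ])] [ 0.57795 -0.32835  0.005  ]
wash [ 0.4433 -0.3395  0.077 ] stain [ 0.5705 -0.3182  0.067 ] bottlecap [ 0.6448 -0.3567  0.09  ]
[ 0.64372723 -0.35500826  0.09258631]
[296 202  16  18 220] [455.58409091 315.59318182]
[211 219  15  18 212] [325.99528302 340.44339623]
[198 229   8  11  65] [303.39230769 352.31538462]
[306 229   9  11  69] [463.89130435 352.60869565]
```

View pics/w17z.png

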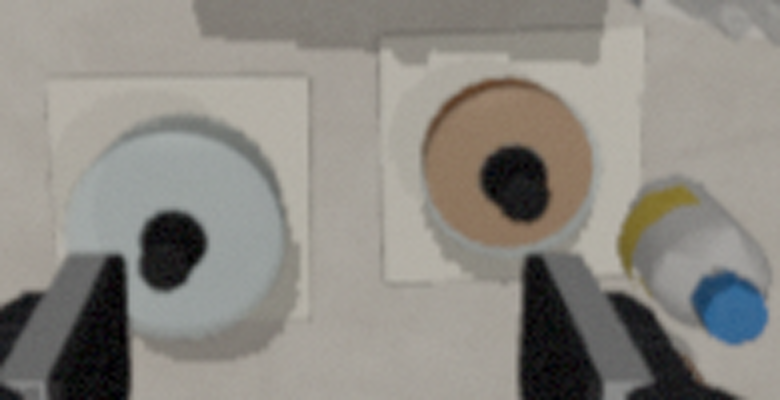

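Run:
```python
from h import *
c=load('w17')
p=lambda u,v,z: ray(c,175+u/4-.4,165+v/4-.4,z).round(4)
print('stain top',p(522,197,.067),'base',p(512,172,.039),'cover c',p(509,163,.039))
print('wash top',p(166,265,.077),'base',p(173,238,.049),'cover',p(175,235,.049))
print('bottle', p(665,195,0), p(622,240,.02))
go(.5695,-.3255,.13,90)
```

```text
stain top [ 0.5714 -0.3232  0.067 ] base [ 0.572  -0.3225  0.039 ] cover c [ 0.5707 -0.3188  0.039 ]
wash top [ 0.4403 -0.3461  0.077 ] base [ 0.4393 -0.3464  0.049 ] cover [ 0.4401 -0.3451  0.049 ]
bottle [ 0.6449 -0.3454  0.    ] [ 0.6223 -0.3584  0.02  ]
t 39.8 pos [ 0.4985 -0.2488  0.3278] yaw 90.05 f [-0.9 -0.   0.9] open 0.0514
 spin first 0.05
 travel [-0.0767  0.071   0.1978]
```

Emit:
{"op": "drive_tool", "data": {"targets": [{"travel": [-0.015, 0.015, 0.02], "spin": 0}, {"travel": [-0.03, 0.03, 0.045], "spin": 0}, {"travel": [-0.02, 0.02, 0.05], "spin": 0}, {"travel": [-0.0093, 0.0075, 0.05], "spin": 0}, {"travel": [0, 0, 0.03], "spin": 0}, {"travel": [0, 0, 0.013], "spin": 0}, {"travel": [0, 0, 0], "spin": 0}, {"travel": [0, 0, 0], "spin": 0}], "gripper": 55}}

```text
time_s: 40.75
tool_pos: [0.5718, -0.3239, 0.1218]
orientation: [179.9, 0.0, 90.0]
ft_force: [-0.1, -0.3, 0.3]
opening: 0.0471
```

```bash
python3 -c "
from h import *
go(.571,-.323,.045,90)
snap('wrist','w18'); snap('scene','s18',(270,260,420,380),5)"
```

```text
t 40.8 pos [ 0.5718 -0.3239  0.1218] yaw 90.05 f [-0.1 -0.3  0.3] open 0.0471
 spin first 0.05
 travel [ 0.0009 -0.0008  0.0768]
```

View pics/w18.png

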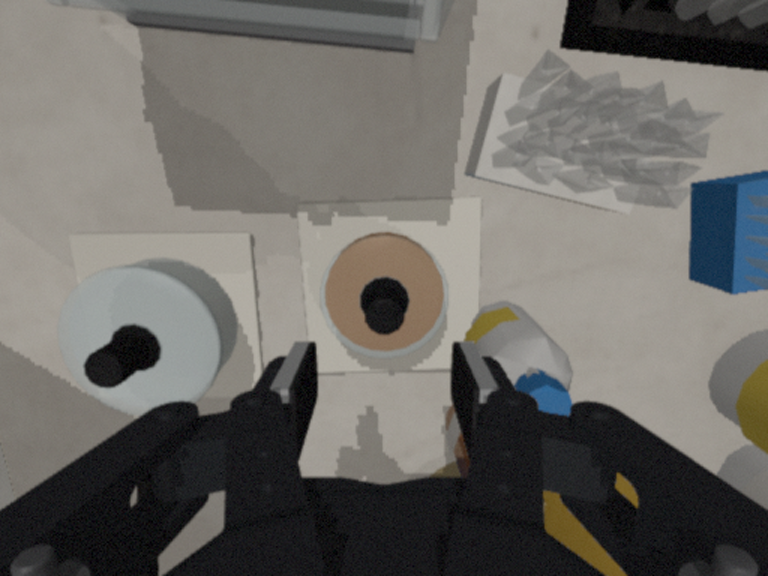

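View pics/s18.png

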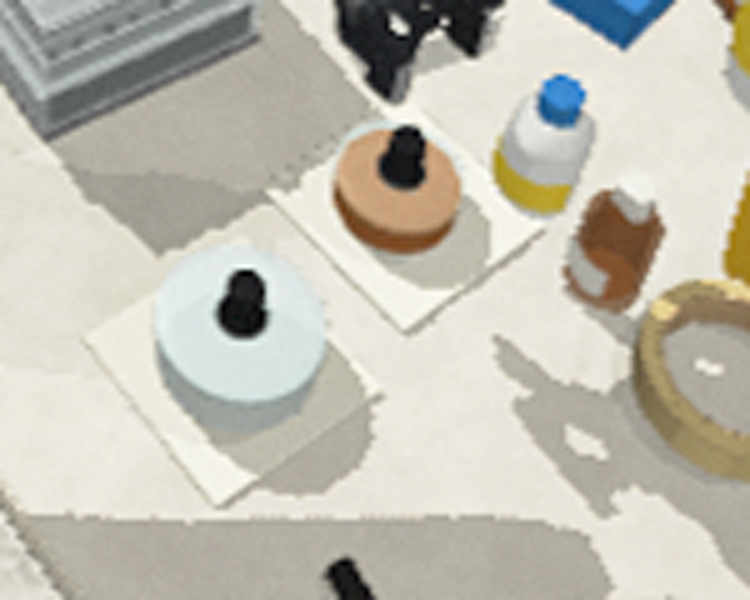

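Run:
```python
from h import *
c=load('w18');p=lambda u,v,z: ray(c,u/1.5-.3,v/1.5-.3,z).round(4)
print('stain',p(384,317,.067),'wash',p(106,366,.077), 'near tile',p(73,235,.005),p(252,233,.005),'far',p(298,203,.005),p(480,198,.005),p(306,374,.005))
c=load('s18');p=lambda u,v,z: ray(c,270+u/5-.4,260+v/5-.4,z).round(4)
print('stain',p(407,138,.067),'wash',p(246,282,.077)); print('ring',p(640,365,.02),p(715,470,0),'pen',p(340,575,0),'brown',p(590,300,0),'bottle',p(540,205,0))
print('far tile',p(272,195,.005),p(408,330,.005),p(548,228,.005),'near',p(85,342,.005),p(222,505,.005),p(382,397,.005))
```

```text
stain [ 0.5722 -0.3247  0.067 ] wash [ 0.441  -0.3456  0.077 ] near tile [ 0.3854 -0.2936  0.005 ] [ 0.493  -0.2924  0.005 ] far [ 0.5215 -0.2747  0.005 ] [ 0.6288 -0.2717  0.005 ] [ 0.5211 -0.3849  0.005 ]
stain [ 0.5699 -0.3242  0.067 ] wash [ 0.4383 -0.3469  0.077 ]
ring [ 0.5999 -0.4698  0.02  ] [ 0.5992 -0.5234  0.    ] pen [ 0.4102 -0.4594  0.    ] brown [ 0.6196 -0.4246  0.    ] bottle [ 0.6415 -0.3685  0.    ]
far tile [ 0.5195 -0.2829  0.005 ] [ 0.5243 -0.3855  0.005 ] [ 0.6309 -0.383   0.005 ] near [ 0.3795 -0.297   0.005 ] [ 0.3834 -0.4038  0.005 ] [ 0.487  -0.4055  0.005 ]
```

Both views agree on the stain dish knob, about (0.571, -0.3245). Descend and grip.

Emit:
{"op": "drive_tool", "data": {"targets": [{"travel": [-0.0006, -0.0006, 0.02], "spin": 0}, {"travel": [0, 0, 0.03], "spin": 0}, {"travel": [0, 0, 0.018], "spin": 0}, {"travel": [0, 0, 0.008], "spin": 0}, {"travel": [0, 0, 0], "spin": 0}]}}

```text
time_s: 41.48
tool_pos: [0.5703, -0.3247, 0.0441]
orientation: [-180.0, 0.0, 90.0]
ft_force: [0.6, 0.0, 0.4]
opening: 0.0472
```

Emit:
{"op": "drive_tool", "data": {"targets": [{"travel": [0, 0, 0], "spin": 0}, {"travel": [0, 0, 0], "spin": 0}, {"travel": [0, 0, 0], "spin": 0}, {"travel": [0, 0, 0], "spin": 0}, {"travel": [0, 0, 0], "spin": 0}], "gripper": 5, "squeeze": 60}}

```text
time_s: 42.1
tool_pos: [0.571, -0.3248, 0.045]
orientation: [179.9, 0.0, 90.0]
ft_force: [0.2, 0.6, 7.1]
opening: 0.018
```

Emit:
{"op": "drive_tool", "data": {"targets": [{"travel": [0, 0, -0.004], "spin": 0}, {"travel": [0, 0, -0.01], "spin": 0}, {"travel": [0, 0, -0.02], "spin": 0}, {"travel": [0, 0, -0.03], "spin": 0}, {"travel": [0, 0, -0.03], "spin": 0}, {"travel": [0, 0, -0.016], "spin": 0}, {"travel": [0, 0, 0], "spin": 0}]}}

```text
time_s: 42.98
tool_pos: [0.5709, -0.3246, 0.1555]
orientation: [179.9, 0.0, 90.0]
ft_force: [1.4, 0.2, -2.5]
opening: 0.0182
```

```bash
python3 -c "
from h import *
go(.52,-.456,.045,90)
snap('scene','s19',(220,190,420,380),3.5)"
```

```text
t 43.0 pos [ 0.5709 -0.3246  0.1555] yaw 90.03 f [ 1.4  0.2 -2.5] open 0.0182
 spin first 0.03
 travel [-0.1314 -0.0509  0.1105]
```

View pics/s19.png

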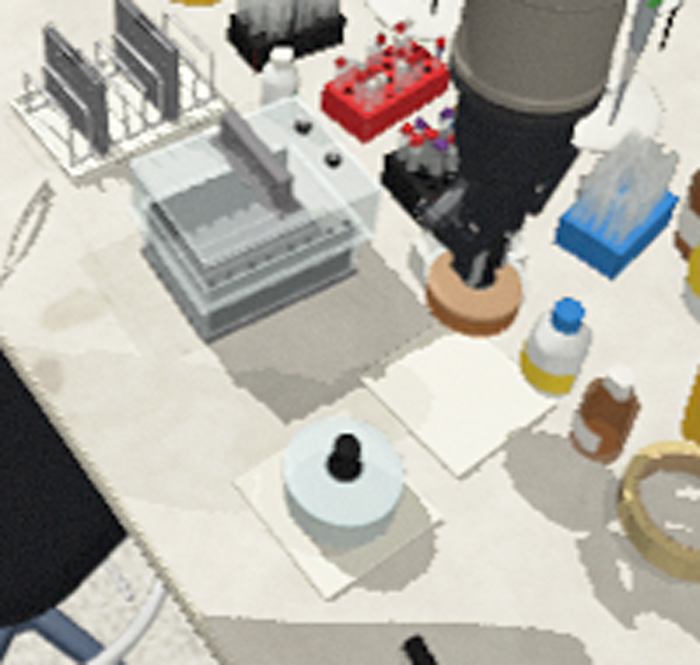

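Emit:
{"op": "drive_tool", "data": {"targets": [{"travel": [-0.015, -0.005, 0], "spin": 0}, {"travel": [-0.03, -0.012, 0], "spin": 0}, {"travel": [-0.04, -0.016, 0], "spin": 0}, {"travel": [-0.03, -0.012, 0.02], "spin": 0}, {"travel": [-0.0164, -0.0059, 0.03], "spin": 0}, {"travel": [0, 0, 0.03], "spin": 0}, {"travel": [0, 0, 0.02], "spin": 0}, {"travel": [0, 0, 0.008], "spin": 0}, {"travel": [0, 0, 0.003], "spin": 0}, {"travel": [0, 0, 0.002], "spin": 0}, {"travel": [0, 0, 0], "spin": 0}]}}

```text
time_s: 44.4
tool_pos: [0.52, -0.456, 0.0419]
orientation: [180.0, 0.0, 90.0]
ft_force: [1.0, -0.2, -1.0]
opening: 0.0181
```

Emit:
{"op": "drive_tool", "data": {"targets": [{"travel": [0, 0, 0.001], "spin": 0}, {"travel": [0, 0, 0.0008], "spin": 0}, {"travel": [0, 0, 0], "spin": 0}]}}

```text
time_s: 44.78
tool_pos: [0.52, -0.4561, 0.04]
orientation: [180.0, 0.0, 90.0]
ft_force: [0.3, 1.0, 4.4]
opening: 0.0179
```

Emit:
{"op": "drive_tool", "data": {"targets": [{"travel": [0, 0, 0], "spin": 0}, {"travel": [0, 0, 0], "spin": 0}, {"travel": [0, 0, 0], "spin": 0}, {"travel": [0, 0, -0.01], "spin": 0}, {"travel": [0, 0, -0.03], "spin": 0}, {"travel": [0, 0, -0.05], "spin": 0}, {"travel": [0, 0, -0.05], "spin": 0}, {"travel": [0, 0, -0.04], "spin": 0}, {"travel": [0, 0, 0], "spin": 0}], "gripper": 55}}

```text
time_s: 45.9
tool_pos: [0.5203, -0.4572, 0.2235]
orientation: [179.8, 0.2, 90.0]
ft_force: [0.1, 0.9, -0.3]
opening: 0.047
```

```bash
python3 -c "
from h import *
go(.4395,-.346,.14,90)
snap('scene','s20',(220,190,420,380),3.5)"
```

```text
t 45.9 pos [ 0.5203 -0.4572  0.2235] yaw 89.99 f [ 0.1  0.9 -0.3] open 0.047
 spin first -0.01
 travel [ 0.1112 -0.0808  0.0835]
```

View pics/s20.png

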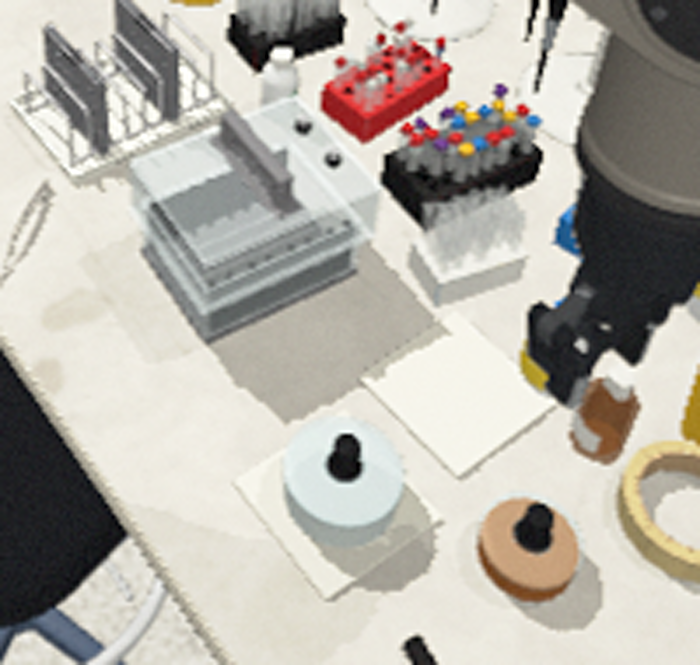

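Emit:
{"op": "drive_tool", "data": {"targets": [{"travel": [0.015, -0.01, 0], "spin": 0}, {"travel": [0.03, -0.025, 0.01], "spin": 0}, {"travel": [0.035, -0.025, 0.03], "spin": 0}, {"travel": [0.02, -0.015, 0.03], "spin": 0}, {"travel": [0.0112, -0.0058, 0.013], "spin": 0}, {"travel": [0, 0, 0], "spin": 0}, {"travel": [0, 0, 0], "spin": 0}]}}

```text
time_s: 46.82
tool_pos: [0.4397, -0.3459, 0.1373]
orientation: [179.9, 0.1, 90.0]
ft_force: [-0.0, -0.3, 1.0]
opening: 0.0467
```

Run:
```python
from h import *
c=load('s20');p=lambda u,v,z: ray(c,220+u/3.5-.4,190+v/3.5-.4,z).round(4)
F=[p(*q,.005) for q in [(362,381),(456,319),(557,402),(460,475)]]; print(F,np.mean(F,0))
c=snap('wrist','w21');p=lambda u,v,z: ray(c,u/1.5-.3,v/1.5-.3,z).round(4)
go(.4395,-.346,.054,90)
```

```text
[array([ 0.5176, -0.281 ,  0.005 ]), array([ 0.6218, -0.2785,  0.005 ]), array([ 0.6316, -0.3807,  0.005 ]), array([ 0.5245, -0.3846,  0.005 ])] [ 0.573875 -0.3312    0.005   ]
t 46.9 pos [ 0.4396 -0.346   0.1373] yaw 90.0 f [ 0.1  0.2 -0.5] open 0.0476
 spin first -0.0
 travel [ 0.     -0.0001  0.0833]
```

View pics/w21.png

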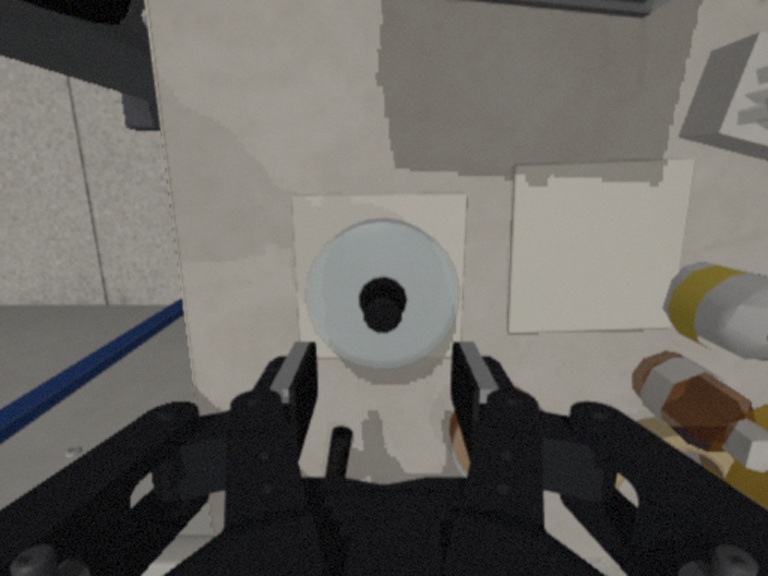

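The wash knob is centred at (383,315) between the fingers. Descend and grip.

Emit:
{"op": "drive_tool", "data": {"targets": [{"travel": [0, 0, 0.02], "spin": 0}, {"travel": [0, 0, 0.035], "spin": 0}, {"travel": [0, 0, 0.02], "spin": 0}, {"travel": [0, 0, 0.008], "spin": 0}, {"travel": [0, 0, 0], "spin": 0}]}}

```text
time_s: 47.5
tool_pos: [0.4386, -0.3451, 0.0534]
orientation: [-180.0, 0.0, 90.0]
ft_force: [0.3, 0.3, 0.4]
opening: 0.047
```

Emit:
{"op": "drive_tool", "data": {"targets": [{"travel": [0, 0, 0], "spin": 0}, {"travel": [0, 0, 0], "spin": 0}, {"travel": [0, 0, 0], "spin": 0}, {"travel": [0, 0, 0], "spin": 0}, {"travel": [0, 0, 0], "spin": 0}], "gripper": 5}}

```text
time_s: 48.12
tool_pos: [0.439, -0.345, 0.0544]
orientation: [179.9, 0.0, 90.0]
ft_force: [-2.6, -0.2, 7.5]
opening: 0.0182
```

Emit:
{"op": "drive_tool", "data": {"targets": [{"travel": [0, 0, -0.004], "spin": 0}, {"travel": [0, 0, -0.01], "spin": 0}, {"travel": [0, 0, -0.02], "spin": 0}, {"travel": [0, 0, -0.03], "spin": 0}, {"travel": [0, 0, -0.03], "spin": 0}, {"travel": [0, 0, -0.016], "spin": 0}, {"travel": [0, 0, 0], "spin": 0}]}}

```text
time_s: 49.0
tool_pos: [0.4393, -0.3448, 0.1646]
orientation: [179.9, 0.0, 90.0]
ft_force: [-0.3, -1.0, -1.5]
opening: 0.0181
```

Run:
```python
from h import *
c=load('w21');p=lambda u,v,z: ray(c,u/1.5-.3,v/1.5-.3,z).round(4)
F=[p(*q,.005) for q in [(514,166),(693,160),(681,327),(509,333)]]; print(F,np.mean(F,0))
N=[p(*q,.005) for q in [(292,196),(466,194)]]; print(N)
go(.573,-.330,.054,90)
```

```text
[array([ 0.5198, -0.2755,  0.005 ]), array([ 0.6289, -0.272 ,  0.005 ]), array([ 0.6408, -0.3801,  0.005 ]), array([ 0.5249, -0.3844,  0.005 ])] [ 0.5786 -0.328   0.005 ]
[array([ 0.3828, -0.2935,  0.005 ]), array([ 0.4912, -0.2922,  0.005 ])]
t 49.0 pos [ 0.4393 -0.3448  0.1646] yaw 90.04 f [-0.3 -1.  -1.5] open 0.0181
 spin first 0.04
 travel [0.0148 0.1337 0.1106]
```

Emit:
{"op": "drive_tool", "data": {"targets": [{"travel": [0.003, 0.015, 0], "spin": 0}, {"travel": [0.005, 0.035, 0], "spin": 0}, {"travel": [0.005, 0.04, 0], "spin": 0}, {"travel": [0.002, 0.028, 0.01], "spin": 0}, {"travel": [0, 0.015, 0.02], "spin": 0}, {"travel": [0, 0, 0.03], "spin": 0}, {"travel": [0, 0, 0.02], "spin": 0}, {"travel": [0, 0, 0.015], "spin": 0}, {"travel": [0, 0, 0.008], "spin": 0}, {"travel": [0, 0, 0.003], "spin": 0}, {"travel": [0, 0, 0.002], "spin": 0}, {"travel": [0, 0, 0], "spin": 0}]}}

```text
time_s: 50.5
tool_pos: [0.572, -0.3297, 0.0559]
orientation: [180.0, 0.0, 90.0]
ft_force: [0.4, 0.3, -1.8]
opening: 0.0176
```

Run:
```python
from h import *
go(.573,-.329,.0544,90)
snap('scene','s22',(270,240,420,360),5); snap('wrist','w22')
```

```text
t 50.5 pos [ 0.572  -0.3297  0.0559] yaw 90.02 f [ 0.4  0.3 -1.8] open 0.0176
 spin first 0.02
 travel [0.0007 0.001  0.0015]
```

View pics/s22.png

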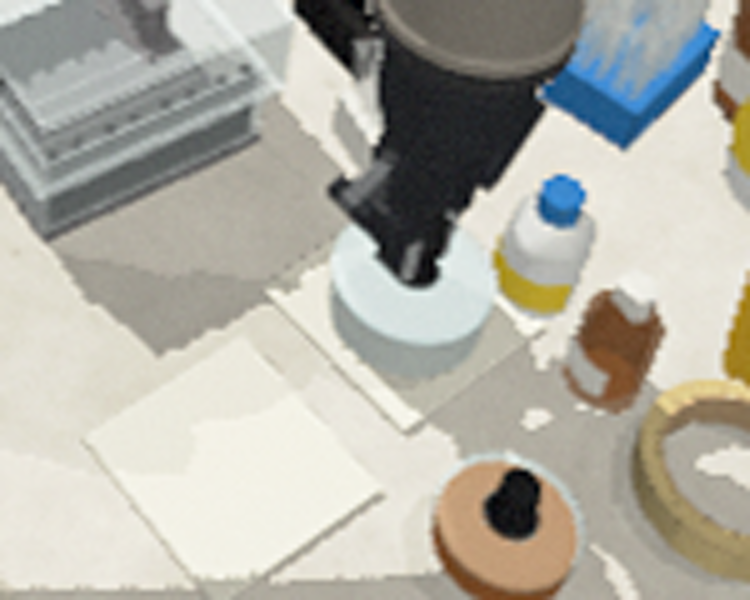

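View pics/w22.png

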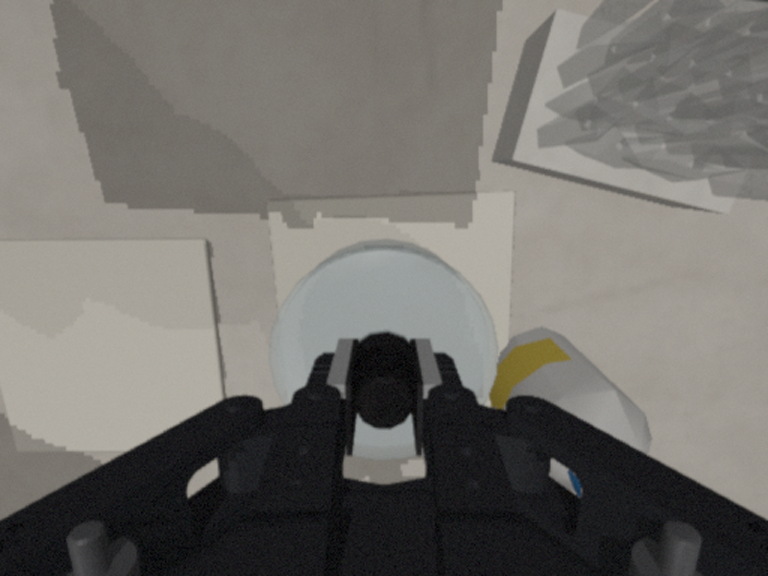

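Emit:
{"op": "drive_tool", "data": {"targets": [{"travel": [0, 0.0005, 0.001], "spin": 0}, {"travel": [0, 0, 0.0006], "spin": 0}, {"travel": [0, 0, 0], "spin": 0}]}}

```text
time_s: 50.98
tool_pos: [0.5724, -0.3298, 0.0544]
orientation: [180.0, -0.0, 90.0]
ft_force: [-2.7, 1.6, 7.3]
opening: 0.0181
```

Emit:
{"op": "drive_tool", "data": {"targets": [{"travel": [0, 0, 0], "spin": 0}, {"travel": [0, 0, 0], "spin": 0}, {"travel": [0, 0, 0], "spin": 0}, {"travel": [0, 0, -0.01], "spin": 0}, {"travel": [0, 0, -0.03], "spin": 0}, {"travel": [0, 0, -0.05], "spin": 0}, {"travel": [0, 0, -0.05], "spin": 0}, {"travel": [0, 0, -0.04], "spin": 0}, {"travel": [0, 0, 0], "spin": 0}], "gripper": 50}}

```text
time_s: 52.1
tool_pos: [0.5732, -0.3308, 0.2376]
orientation: [179.7, 0.1, 90.0]
ft_force: [0.1, 0.7, -0.4]
opening: 0.0429
```

Run:
```python
from h import *
c=load('s22');p=lambda u,v,z: ray(c,270+u/5-.4,240+v/5-.4,z).round(4)
N=[p(*q,.005) for q in [(83,440),(240,338),(384,495),(221,603)]]; print(N,np.mean(N,0)); print('stain',p(519,482,.062))
c=snap('wrist','w23'); snap('scene','s23')
go(.52,-.456,.13,90)
```

```text
[array([ 0.3793, -0.2955,  0.005 ]), array([ 0.4869, -0.2941,  0.005 ]), array([ 0.4886, -0.4053,  0.005 ]), array([ 0.3837, -0.4028,  0.005 ])] [ 0.434625 -0.349425  0.005   ]
stain [ 0.5189 -0.4544  0.062 ]
t 52.2 pos [ 0.5723 -0.3296  0.2343] yaw 90.02 f [-0.7 -0.4  0.3] open 0.0428
 spin first 0.02
 travel [-0.1264 -0.0523  0.1043]
```

View pics/w23.png

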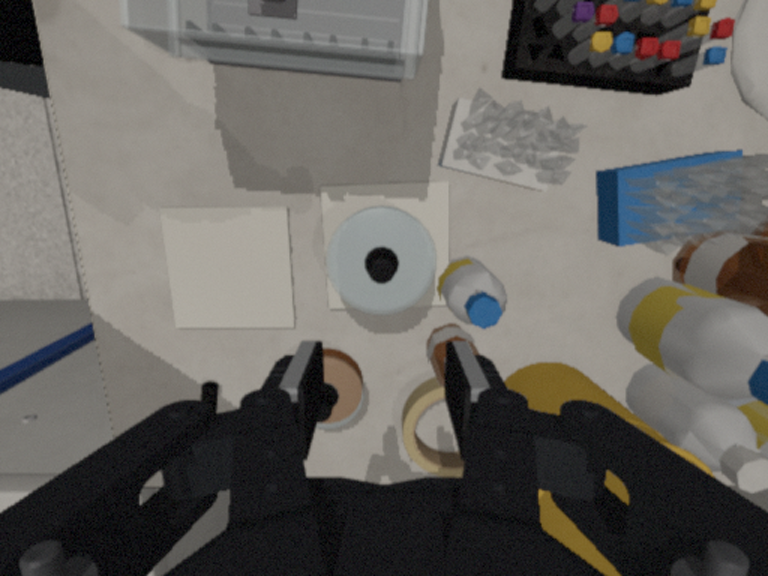

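View pics/s23.png

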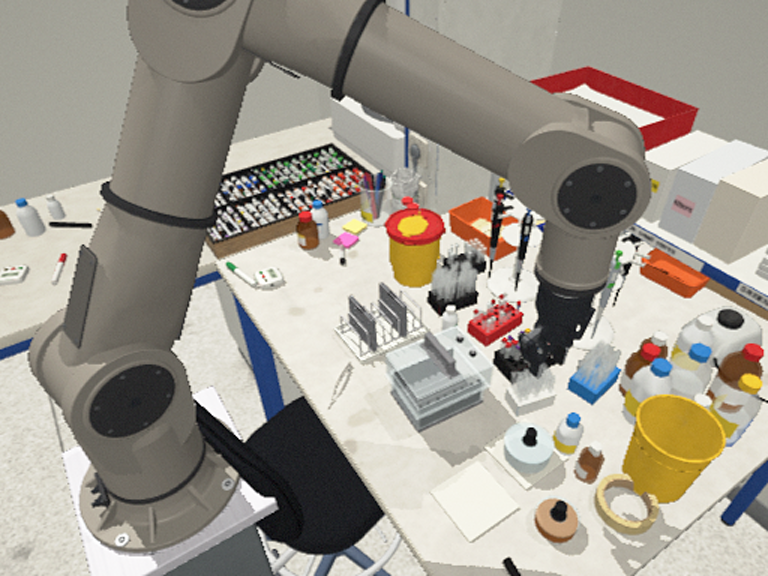

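The wash dish is on the far tile. Now back to the stain dish.

Emit:
{"op": "drive_tool", "data": {"targets": [{"travel": [-0.015, -0.005, 0], "spin": 0}, {"travel": [-0.035, -0.015, 0.01], "spin": 0}, {"travel": [-0.04, -0.017, 0.03], "spin": 0}, {"travel": [-0.025, -0.01, 0.03], "spin": 0}, {"travel": [-0.0114, -0.0053, 0.03], "spin": 0}, {"travel": [0, 0, 0.005], "spin": 0}, {"travel": [0, 0, 0], "spin": 0}, {"travel": [0, 0, 0], "spin": 0}]}}

```text
time_s: 53.2
tool_pos: [0.5209, -0.4559, 0.13]
orientation: [179.9, 0.0, 90.1]
ft_force: [0.3, -0.4, -0.7]
opening: 0.0426
```

Run:
```python
from h import *
c=load('w23');p=lambda u,v,z: ray(c,u/1.5-.3,v/1.5-.3,z).round(4)
N=[p(*q,.005) for q in [(163,209),(288,207),(294,327),(178,328)]]; print(N,np.mean(N,0)); print('wash',p(382,267,.077))
F=[p(*q,.005) for q in [(321,186),(449,182),(330,309)]];print(F)
c=snap('wrist','w24')
go(.52,-.456,.040,90)
```

```text
[array([ 0.3859, -0.2942,  0.005 ]), array([ 0.4926, -0.2925,  0.005 ]), array([ 0.4919, -0.4012,  0.005 ]), array([ 0.3853, -0.402 ,  0.005 ])] [ 0.438925 -0.347475  0.005   ]
wash [ 0.5729 -0.3296  0.077 ]
[array([ 0.5215, -0.2751,  0.005 ]), array([ 0.6295, -0.2718,  0.005 ]), array([ 0.5255, -0.3839,  0.005 ])]
t 53.2 pos [ 0.5208 -0.4559  0.13  ] yaw 90.07 f [-0.  -0.4 -0.5] open 0.0429
 spin first 0.07
 travel [-0.0001 -0.0008  0.09  ]
```

View pics/w24.png

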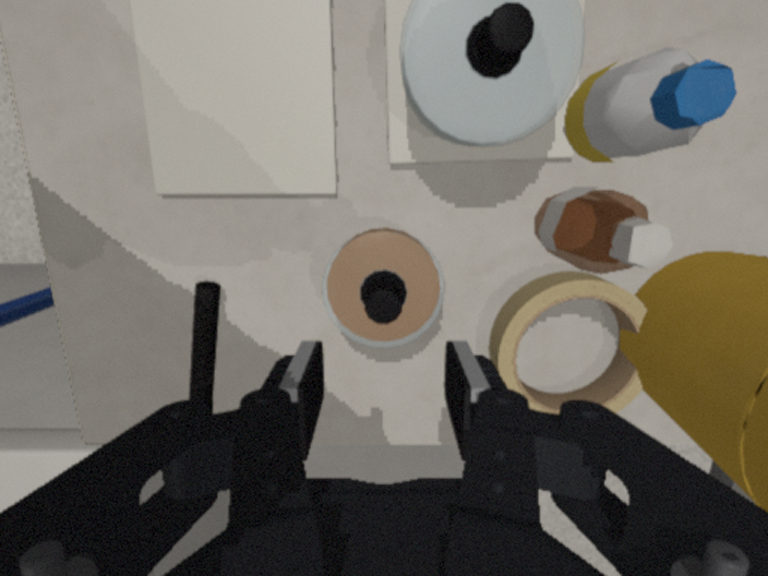

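Stain knob in line at column 384. Grip and lift.

Emit:
{"op": "drive_tool", "data": {"targets": [{"travel": [0, 0, 0.02], "spin": 0}, {"travel": [0, 0, 0.035], "spin": 0}, {"travel": [0, 0, 0.025], "spin": 0}, {"travel": [0, 0, 0.009], "spin": 0}, {"travel": [0, 0, 0], "spin": 0}]}}

```text
time_s: 53.88
tool_pos: [0.5198, -0.4563, 0.0397]
orientation: [-180.0, -0.0, 90.0]
ft_force: [-0.2, -0.9, 0.9]
opening: 0.043
```

Emit:
{"op": "drive_tool", "data": {"targets": [{"travel": [0, 0, 0], "spin": 0}, {"travel": [0, 0, 0], "spin": 0}, {"travel": [0, 0, 0], "spin": 0}, {"travel": [0, 0, 0], "spin": 0}, {"travel": [0, 0, 0], "spin": 0}], "gripper": 5}}

```text
time_s: 54.5
tool_pos: [0.5205, -0.4566, 0.0412]
orientation: [179.9, 0.1, 90.0]
ft_force: [-1.0, 1.2, 6.7]
opening: 0.0179
```

Emit:
{"op": "drive_tool", "data": {"targets": [{"travel": [0, 0, -0.004], "spin": 0}, {"travel": [0, 0, -0.01], "spin": 0}, {"travel": [0, 0, -0.02], "spin": 0}, {"travel": [0, 0, -0.03], "spin": 0}, {"travel": [0, 0, -0.03], "spin": 0}, {"travel": [0, 0, -0.016], "spin": 0}, {"travel": [0, 0, 0], "spin": 0}]}}

```text
time_s: 55.38
tool_pos: [0.5205, -0.4564, 0.1512]
orientation: [179.9, 0.1, 90.0]
ft_force: [-0.2, 0.4, -2.3]
opening: 0.0178
```

Run:
```python
from h import *
go(.437,-.348,.045,90)
```

```text
t 55.4 pos [ 0.5205 -0.4564  0.1512] yaw 90.03 f [-0.2  0.4 -2.3] open 0.0178
 spin first 0.03
 travel [ 0.1084 -0.0835  0.1062]
```

Emit:
{"op": "drive_tool", "data": {"targets": [{"travel": [0.015, -0.012, 0], "spin": 0}, {"travel": [0.03, -0.025, 0], "spin": 0}, {"travel": [0.035, -0.025, 0], "spin": 0}, {"travel": [0.02, -0.015, 0.015], "spin": 0}, {"travel": [0.0084, -0.0065, 0.02], "spin": 0}, {"travel": [0, 0, 0.03], "spin": 0}, {"travel": [0, 0, 0.02], "spin": 0}, {"travel": [0, 0, 0.01], "spin": 0}, {"travel": [0, 0, 0.005], "spin": 0}, {"travel": [0, 0, 0.002], "spin": 0}, {"travel": [0, 0, 0.001], "spin": 0}, {"travel": [0, 0, 0], "spin": 0}]}}

```text
time_s: 56.88
tool_pos: [0.4367, -0.3478, 0.0472]
orientation: [180.0, 0.0, 90.0]
ft_force: [0.9, 0.6, -1.6]
opening: 0.0174
```

Run:
```python
from h import *
go(.437,-.348,.0462,90)
snap('scene','s25',(270,240,420,360),5)
```

```text
t 56.9 pos [ 0.4367 -0.3478  0.0472] yaw 90.02 f [ 0.9  0.6 -1.6] open 0.0174
 spin first 0.02
 travel [-0.0002  0.0003  0.001 ]
```

View pics/s25.png

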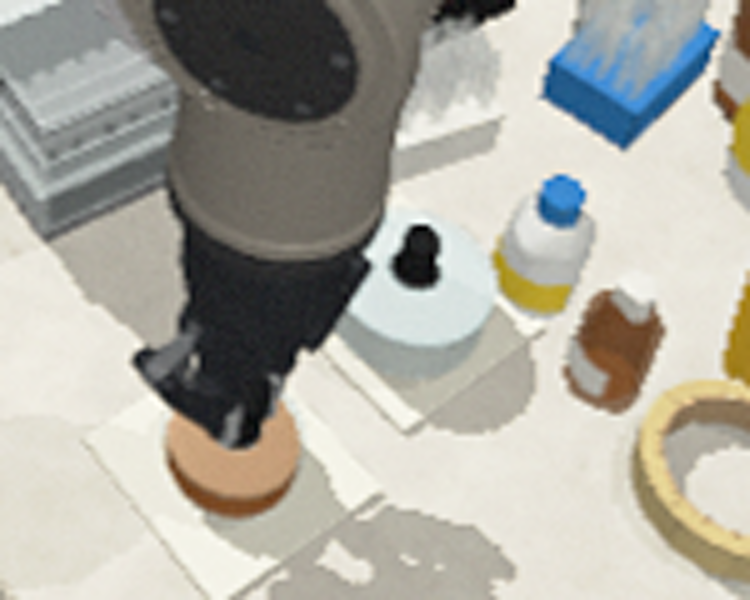

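Emit:
{"op": "drive_tool", "data": {"targets": [{"travel": [0, 0, 0.001], "spin": 0}, {"travel": [0, 0, 0.0005], "spin": 0}, {"travel": [0, 0, 0], "spin": 0}]}}

```text
time_s: 57.3
tool_pos: [0.4367, -0.3478, 0.0461]
orientation: [180.0, -0.0, 90.0]
ft_force: [-3.8, 4.0, 14.4]
opening: 0.0176
```

Emit:
{"op": "drive_tool", "data": {"targets": [{"travel": [0, 0, 0], "spin": 0}, {"travel": [0, 0, 0], "spin": 0}, {"travel": [0, 0, 0], "spin": 0}, {"travel": [0, 0, -0.01], "spin": 0}, {"travel": [0, 0, -0.03], "spin": 0}, {"travel": [0, 0, -0.05], "spin": 0}, {"travel": [0, 0, -0.06], "spin": 0}, {"travel": [0.02, 0.01, -0.06], "spin": 0}, {"travel": [0.04, 0.02, -0.04], "spin": 0}, {"travel": [0.03, 0.02, 0], "spin": 0}, {"travel": [0, 0, 0], "spin": 0}, {"travel": [0, 0, 0], "spin": 0}], "gripper": 50}}

```text
time_s: 58.8
tool_pos: [0.4857, -0.2586, 0.2941]
orientation: [-180.0, 0.0, 90.0]
ft_force: [0.7, -0.5, 0.5]
opening: 0.0426
```

Run:
```python
from h import *
go(.5,-.25,.30,90)
snap('scene','s26'); snap('wrist','w26')
```

```text
t 58.8 pos [ 0.4857 -0.2586  0.2941] yaw 89.99 f [ 0.7 -0.5  0.5] open 0.0426
 spin first -0.01
 travel [ 0.0086  0.0143 -0.0059]
```

View pics/w26.png

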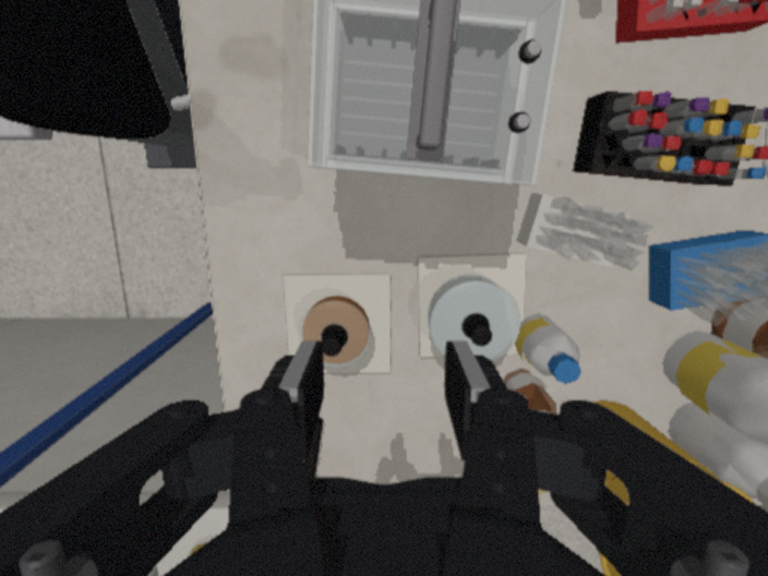

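View pics/s26.png

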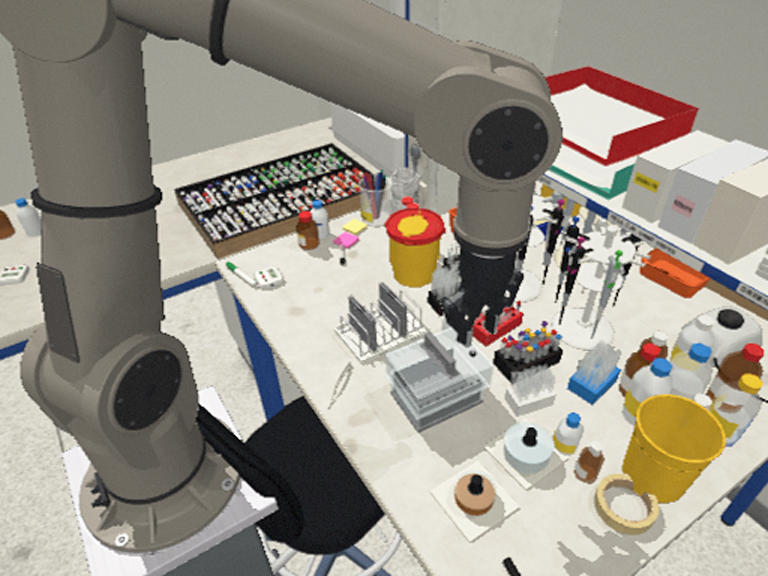

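Run:
```python
from h import *
c=load('w26');p=lambda u,v,z: ray(c,u/1.5-.3,v/1.5-.3,z).round(4)
print('stain',p(333,342,.067),'wash',p(478,330,.077))
N=[p(*q,.005) for q in [(284,276),(391,274),(389,374)]];print('near',(N[0]+N[2])/2)
F=[p(*q,.005) for q in [(418,258),(526,255),(421,357)]];print('far',(F[1]+F[2])/2)
c=load('w16');p=lambda u,v,z: ray(c,u/1.5-.3,v/1.5-.3,z).round(4)
a,b=p(383,206,.150),p(382,320,.150);print('bar',a,b,(a+b)/2,np.degrees(np.arctan2((b-a)[0],-(b-a)[1])))
L=[p(*q,.116) for q in [(282,181),(484,182),(475,328),(291,328)]];print('lid',np.array(L),np.mean(L,0))
P=cloud(c); print('bar top z',np.nanmedian(P[145:205,250:259,2]), 'lid top z', [np.nanmedian(P[r:r+8,q:q+8,2]).round(4) for r,q in ((140,215),(140,290),(200,215),(205,290))])
```

```text
stain [ 0.4389 -0.3417  0.067 ] wash [ 0.5687 -0.3265  0.077 ]
near [ 0.43705 -0.34895  0.005  ]
far [ 0.5775 -0.3282  0.005 ]
bar [ 0.5224 -0.0866  0.15  ] [ 0.5143 -0.1746  0.15  ] [ 0.51835 -0.1306   0.15   ] -5.258997426108028
lid [[ 0.4433 -0.0627  0.116 ]
 [ 0.6045 -0.0767  0.116 ]
 [ 0.5939 -0.2003  0.116 ]
 [ 0.4334 -0.187   0.116 ]] [ 0.518775 -0.131675  0.116   ]
bar top z 0.15094086756633676 lid top z [np.float64(0.1172), np.float64(0.117), np.float64(0.117), np.float64(0.1172)]
```

Emit:
{"op": "drive_tool", "data": {"targets": [{"travel": [0.04, -0.01, -0.02], "spin": 0}, {"travel": [0.05, 0, -0.02], "spin": 0}, {"travel": [0.05, 0, -0.02], "spin": 0}, {"travel": [0.05, 0, 0], "spin": 0}, {"travel": [0.05, 0, 0], "spin": 0}, {"travel": [0.04, 0, 0], "spin": 0}, {"travel": [0.03, 0, 0], "spin": 0}, {"travel": [0, 0, 0], "spin": 0}, {"travel": [0, 0, 0], "spin": 0}, {"travel": [0, 0, 0], "spin": 0}, {"travel": [0, 0, 0], "spin": 0}, {"travel": [0, 0, 0], "spin": 0}]}}

```text
time_s: 60.4
tool_pos: [0.4766, 0.0445, 0.3514]
orientation: [180.0, -0.0, 90.0]
ft_force: [0.4, 0.9, 0.9]
opening: 0.0428
```

Run:
```python
from h import *
c=snap('scene','s27',(200,150,420,380),3); snap('wrist','w27')
p=lambda u,v,z: ray(c,200+u/3-.4,150+v/3-.4,z).round(4)
```

```text
(no output)
```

View pics/s27.png

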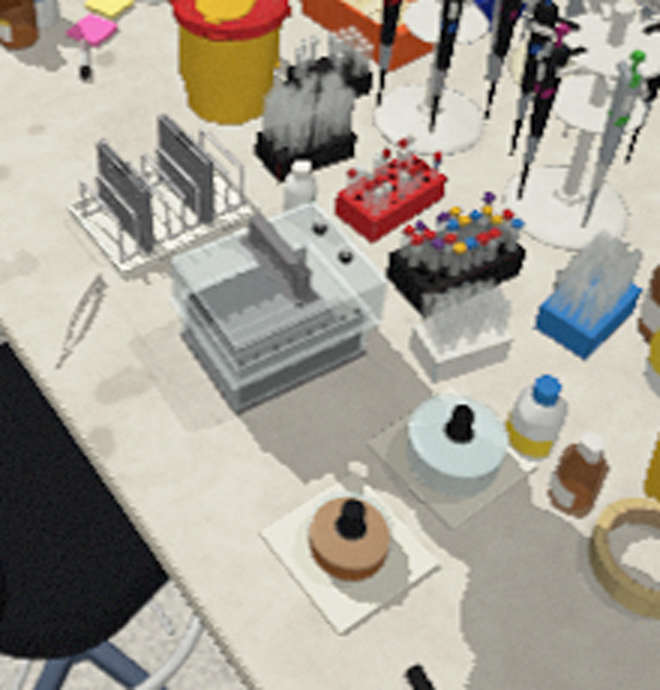

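View pics/w27.png

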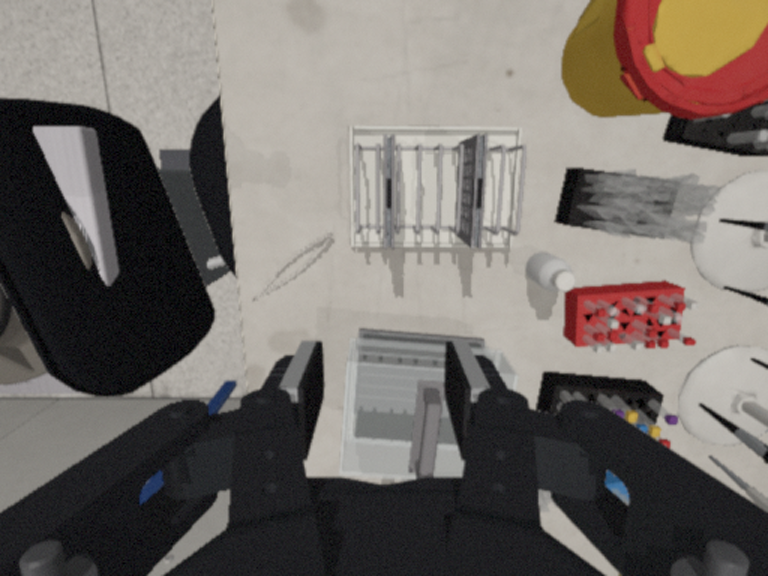

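Run:
```python
from h import *
c=load('s27')
p=lambda u,v,z: ray(c,200+u/3-.4,150+v/3-.4,z).round(4)
print('wash top',p(461,411,.077),'cover',p(458,438,.049)); print('stain',p(353,506,.067),'cover',p(349,535,.039))
print('far',[p(*q,.005) for q in [(369,449),(455,525),(537,465)]],'near',[p(*q,.005) for q in [(261,533),(345,477),(439,568),(345,632)]])
c=load('s26');print('s26 wash',ray(c,530/1.5-.3,434/1.5-.3,.077),ray(c,476/1.5-.3,480/1.5-.3,.067))
```

```text
wash top [ 0.57   -0.3306  0.077 ] cover [ 0.5651 -0.3378  0.049 ]
stain [ 0.4357 -0.3455  0.067 ] cover [ 0.4284 -0.3528  0.039 ]
far [array([ 0.5149, -0.2824,  0.005 ]), array([ 0.5264, -0.3834,  0.005 ]), array([ 0.631 , -0.3808,  0.005 ])] near [array([ 0.3807, -0.2953,  0.005 ]), array([ 0.4773, -0.2929,  0.005 ]), array([ 0.487 , -0.4053,  0.005 ]), array([ 0.3852, -0.404 ,  0.005 ])]
s26 wash [ 0.56403697 -0.33584585  0.077     ] [ 0.43269004 -0.34819684  0.067     ]
```

All checks are within tolerance, so I'm handing in.

```bash
python3 -c "
from h import *
print(env.get_state()['ft_force'].round(1)); print(env.job_done())"
```

```text
[-0.9 -0.8  1.4]
the job is handed in; nothing more can be done
None
```

The whole job was carried out and handed in at about 60 s; no verdict was reported. I lifted the lid onto the bench and drew both cassettes (only two were there) out of the tank and into rack gaps 0 and 2. I then put the lid back and swapped the two dishes.

What the last checks showed:
- **Cassettes:** both stand upright in their gaps.
- **Lid:** it is level, with corner heights all within 0.2 mm and the bar top at 0.151 m. It sits about 1–2 mm from where it started, and I measured it turned 5.3° against 3.9–4.8° at the start.
- **Wash dish:** about 5 mm from the middle of the far tile in the last view. I set it slightly left of centre on purpose, to keep clear of the bottle beside it.
- **Stain dish:** about 2–7 mm from the middle of the near tile, depending on the view.
- **Left alone:** I never touched the timer, forceps or dropper bottle, and they looked unmoved. I did not see either dish knocked aside.

The scene and wrist cameras disagreed by up to about 10 mm on the dishes and a few millimetres on the tiles. That is within the 20 mm allowed.

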